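# Rock the wedged locking key out of the clamping jig and take out the bracket

## Task

The finished bracket must come out of the clamping jig, but the locking key that stops the sliding jaw is wedged in its leaning socket: rock the key to the left and to the right until it is loose, draw it out along its lean and stand it foot down in the round pot. Then pull the jaw fully open by its knob, lift the bracket out and set it down (do not drop it) upright on the cork pad. Leave the tape roll, the glue bottle and the screwdriver where they are.

Things in the scene. Friction and masses are not known exactly. Their poses are not given: they have to be found in the camera images.
- jig: clamping jig, fixed: plywood base spanning x -80..80, y -100..110 mm, its top 18 mm above the origin, which lies on the bench. x points away from the robot, y to its left, z up. Left: leaning aluminium key socket under a chip guard. Right (y = -57 mm): sliding jaw, bracket, then a fixed fence (x 53..76, y -77..-37, top at 62 mm)
- guard_edge (a point): middle of the front edge of the chip guard's roof (sheet 3 mm thick, 56 mm wide, reaching from here 71 mm toward jig +x to its upright plate), at jig (-26, 57, 192) mm; axes as the jig's. It leaves no room for an upright gripper body at the key: come in along the key's lean, from the robot's side
- socket_mouth (a point): centre of the socket's mouth, at jig (-20, 57, 81) mm; axes as the jig's. The socket leans 35 degrees from vertical, its upper end toward jig -x; it is 90 mm wide along y. The key's axis passes through this point: rock the key about it, sideways, in the plane of the key's axis and jig y
- key_handle (a point): grip point on the wooden handle of the locking key, 120 mm from its foot, 62 mm out of the mouth when seated. Axes: z along the key from foot to handle end (seated: up and toward jig -x, 35 degrees from vertical), y = jig y. Handle 26 mm wide along y (grip across this), 16 mm thick, 68 to 148 mm from the foot; steel shaft below it 24 x 14 mm
- lock_key: the key, 148 mm long, 0.22 kg, seated 58 mm deep; origin at its foot end, axes as key_handle. Wedged: a straight pull lifts it 4 mm, then jams. Without lifting, lean it 12 degrees to one side, then 12 to the other (about 5 N at the grip point; 10 is the least, hard stop near 14); each lean pushes one cheek back for good. Then, upright in its socket again, it draws out freely
- key_foot (a point): foot end of the key, on its axis; axes as key_handle
- cheek_left (a joint): hidden cheek in the socket on jig +y, m: 0 grips the key, above about 0.0055 clear, 0.009 fully back; pushed back by leaning the handle toward jig -y; 6 N friction, stays where it is pushed
- cheek_right (a joint): the same on jig -y; pushed back by leaning the handle toward jig +y
- jaw (a joint): sliding jaw, m: 0 clamped, 0.045 fully open (slides toward jig -x); about 3 N friction, stays where it is left. A flat strip on it, 92 to 97 mm high, reaches along jig +y just behind the key, so it cannot open while the key is in
- jaw_knob (a point): grip point on the jaw's upright black round knob, diameter 24 mm, from 22 mm below to 18 mm above this point; at jig (-11, -57, 119) mm when closed, moves with the jaw; axes as the jig's
- bracket: loose aluminium bracket, about 0.4 kg: foot 50 (x) x 56 (y) x 18 mm with an upright plate 24 (x -6..18) x 56 (y) x 60 mm on it, 78 mm high in all. Origin under the foot's centre, z up. In the jig it stands at about (27, -57, 18) mm with the jig's axes; a toe of the jaw reaches 12 mm over the foot's front, so it lifts out only with the jaw open
- bracket_mid (a point): middle of the bracket's upright plate in x and y, half-way up the bracket: at bracket (6, 0, 39) mm. Grip the upright across its 56 mm (y), best 15 to 25 mm above this point
- pad_top (a point): centre of the top of the square cork pad, 100 x 100 x 5 mm, fixed on the bench; axes along its edges
- pot_in (a point): centre of the inner floor of the round grey pot (fixed, 84 mm outside diameter at the rim, 70 mm high, wall 4 mm, floor about 5 mm above the bench)
- masking_tape: loose roll of masking tape, 92 mm across, 24 mm high, lying flat; leave alone (origin under its centre)
- glue_bottle: loose small glue bottle, 34 mm across, 92 mm high, standing; leave alone (origin under its centre)
- screwdriver: loose screwdriver, 172 mm long along its y, handle 25 mm thick; leave alone (origin under its middle)

How it is judged:
By the outcome, as a careful person would: the job done as asked, in the order asked, and still so for the second after the job is handed in, with the robot touching nothing.
It also fails if it takes over 64 s, if anything falls off the work surface, if the arm or the gripper's body presses on something with over 40 N, if the wrist force passes 120 N, or if a joint passes its speed limit or range.

## Robot

A 6-joint arm with a two-finger parallel gripper is mounted at the origin on a cart in front of the work surface, level with it; the furniture and walls round the work are solid. World frame = base frame: x ahead of the robot, y to its left, z up, the work surface at z = 0. Lengths are in mm, angles in rad, forces in N, time in s.
With the tool pointing down it reaches from about 350 to 850 mm from the base axis. Payload 8.1 kg.
Tool frame: the origin (TCP) lies midway between the tips of the shut fingers; the grasp point (between the pads) lies 19 mm behind it; z points along the fingers, y is the direction in which the jaws open and shut (so a half turn about z gives the same grasp; the last joint's range is limited). The gripper opens to 93 mm and grips with 3 to 60 N. Pads are 15 mm wide; open, the fingers measure 128 mm over their backs; the gripper's body (75 mm by 188 mm) begins 65 mm behind the grasp point.
Start: joints at [-0.085, 0.13, 1.488, -0, 1.523, -0.085], TCP at [600.004, 0.022, 218.635] pointing down, gripper open.
Joint ranges: [-2.96, 2.96], [-0.89, 2.26], [0.02, 2.5], [-1.34, 4.48], [0, 2.73], [-2.66, 2.66]. Speed limits (rad/s): [2.39, 2.39, 2.79, 3.14, 3.14, 3.14].

## Interface

Orientations are given as a rotation vector (axis times angle).
In Python, from plant import * gives the robot as it stands.
- The arm moves only by the shell command python3 -m handwheel 'ROWS' [FORCE]. ROWS is JSON, a list of rows, each a list of 5 numbers: the shift along the tool's x, y, z in m, then the turn about the tool's z in rad, then the opening, from 0 (shut) to 1 (fully open). A call has 1 to 10 rows; each row is the pose to reach, as a shift and turn from the pose measured when the call began, along the tool's axes at that moment; what a row does not reach only later rows make up. A row lasts 1/12 s, in which the tool goes at most 41.7 mm and 7.16 degrees, less where a joint would pass 70% of its speed; a pose out of reach is approached as far as the arm can. A call with a gripper value outside its range is refused whole. The fingers move at their own pace and stop on an object; FORCE is the grip in N (left out, the last holds). Time passes only in rows, so rows that repeat a pose let the fingers close. It gives the time, the measured TCP pose, the force and the opening at its end, in the units of the state.
- get_state(): the state, without advancing time (a new reading comes with each control period).
- read_camera(name): name is "scene" or "side" or "wrist"; returns a dict with "img" (400x640x3 uint8, blue, green, red), "intrinsics" (3x3 intrinsics, pixels), "dist" ([k1, k2, p1, p2, k3] as OpenCV has them; the pictures are not rectified), "R" (3x3) and "t" (3): a world point X has camera coordinates R X + t. Camera axes: x right, y down, z forward; pixel columns grow to the right and rows downward; lengths in mm; the calibration is good to about 2 mm. A picture is of the moment at which its call begins. There is no depth.
- sign_off(): hands the job in, once; it reports no verdict.
The state is a dict: "t": time; "joint_pos": joint angles; "qvel": joint speeds; "joint_efforts": joint torques, N m; "tool_pos": TCP position; "tool_rot": TCP orientation; "wrist_force": force on the tool from outside, world axes, zero at the start; "moment": the same for the moment, N m; "grip_width": opening from 0.0 (shut) to 1.0 (fully open).
Only numpy, scipy, OpenCV 4.12 (cv2) and the standard library are available. Lean on these libraries where they do the work, as an engineer would, in place of code of your own. Each camera call takes 0.05 s, during which the arm holds its last target.

## Working session

There is one attempt and no reset: what is moved stays moved. The work goes in short steps, Python scripts to look and compute and a shell command to move; the robot and the scene stay as the last step left them, time stands still between calls to the robot, and variables do not carry over. Pictures are saved under pics/ and viewed, and the job is handed in when it is done.

```bash
ls -la; mkdir -p pics; python3 -m handwheel --help 2>&1 | head -30
python3 - <<'E'
from plant import *
import cv2
s=get_state(); print(s)
for n in ("scene","side","wrist"):
    c=read_camera(n); cv2.imwrite(f"pics/{n}0.png",c["img"]); print(n,c["intrinsics"].tolist(),c["dist"],c["R"].tolist() if hasattr(c["R"],'tolist') else c["R"],c["t"])
E
```

```text
total 12
drwxr-xr-x  3 agent agent 4096 Dec  7 00:00 .
drwxr-xr-x 23 root  root  4096 Dec  7 00:00 ..
drwxr-xr-x  2 agent agent 4096 Dec  7 00:00 pics
invalid input: not JSON, or not a number
{'t': 0.0, 'joint_pos': array([-8.53555092e-02,  1.31122408e-01,  1.48928692e+00, -1.64143978e-05,
        1.52303063e+00, -8.53862294e-02]), 'qvel': array([ 9.16222776e-04,  2.22637131e-03, -2.48717894e-04, -1.00429466e-03,
        1.01077125e-03,  6.31108426e-05]), 'joint_efforts': array([-1.61290725e-03, -5.59853125e+01, -4.91755986e+01,  7.67333270e-02,
        3.59135563e-02, -2.97389461e-04]), 'tool_pos': array([5.99415713e+02, 9.28189606e-02, 2.17606425e+02]), 'tool_rot': array([-2.22041449e+00, -2.22048448e+00,  1.88827410e-03]), 'wrist_force': array([ 0.6011402 , -0.57978471, -0.49283617]), 'moment': array([-0.03377795,  0.02133745, -0.01418534]), 'grip_width': 0.9981639244615023}
scene [[513.5032170255416, 0.0, 318.8580290107389], [0.0, 513.5032170255416, 199.14803380482192], [0.0, 0.0, 1.0]] [-0.11838096  0.          0.          0.          0.        ] [[-0.8765521620115926, -0.481162
[... 358 characters left out ...]
     0.          0.        ] [[-0.9945324269177824, -0.10269369258969754, -0.018954084291202086], [-0.05741453490025436, 0.6893202407988841, -0.7221780783208223], [0.08722856751783081, -0.7171412769651883, -0.6914474426024918]] [ 593.7950927   -53.58002266 1054.32279955]
wrist [[314.8810941322166, 0.0, 317.52203152746455], [0.0, 314.8810941322166, 203.88420164732895], [0.0, 0.0, 1.0]] [-0.03035121  0.          0.          0.          0.        ] [[0.9999988012239854, -0.0006200940853510564, -0.0014188142653295416], [-0.00021186724197634274, -0.9624866687370349, 0.2713288919664825], [-0.0015338392568869006, -0.2713282661036492, -0.9624856463087247]] [-600.07775914  -31.33304225  390.43317553]
```

View pics/scene0.png

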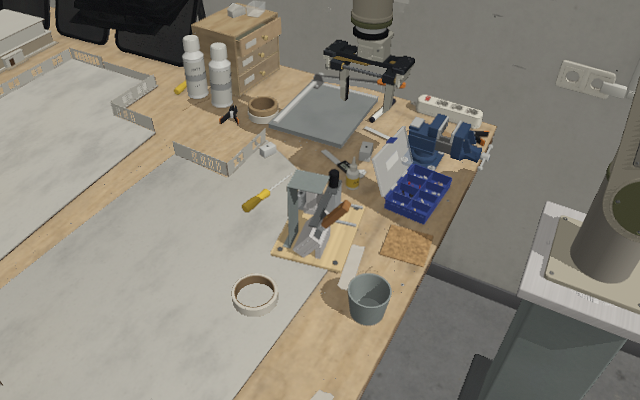

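View pics/side0.png

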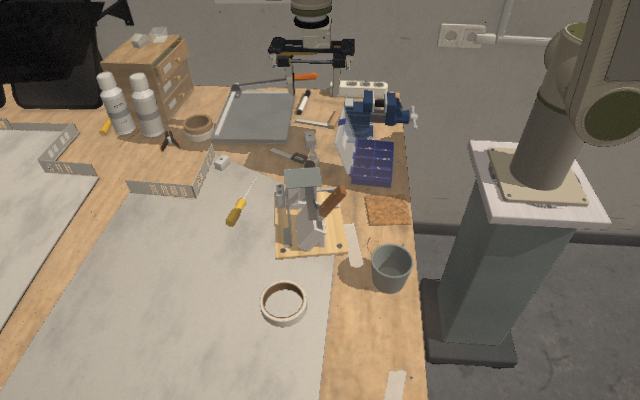

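View pics/wrist0.png

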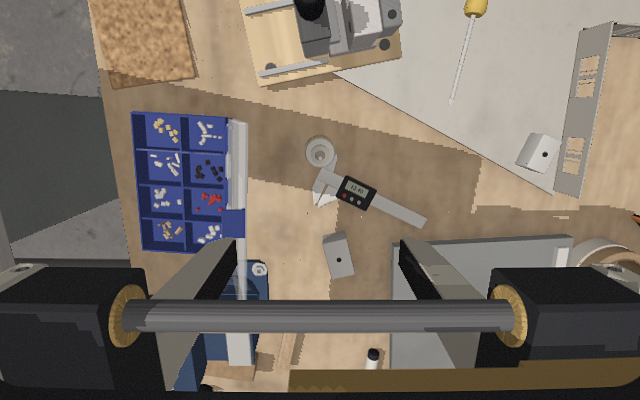

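Run:
```python
import cv2
a=cv2.imread('pics/scene0.png'); b=cv2.imread('pics/side0.png')
cv2.imwrite('pics/sceneA.png',cv2.resize(a[160:280,260:420],None,fx=5,fy=5,interpolation=cv2.INTER_CUBIC))
cv2.imwrite('pics/sideA.png',cv2.resize(b[160:280,260:420],None,fx=5,fy=5,interpolation=cv2.INTER_CUBIC))
```

```text
(no output)
```

View pics/sceneA.png

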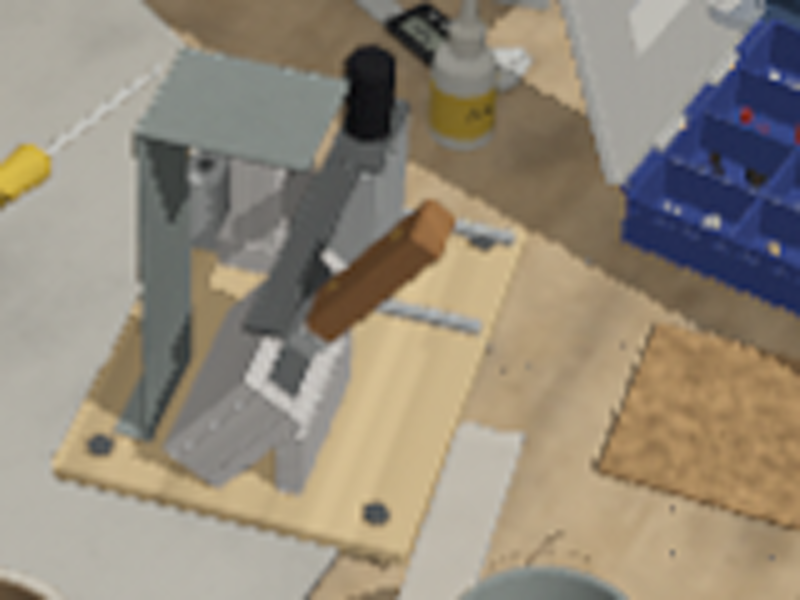

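View pics/sideA.png

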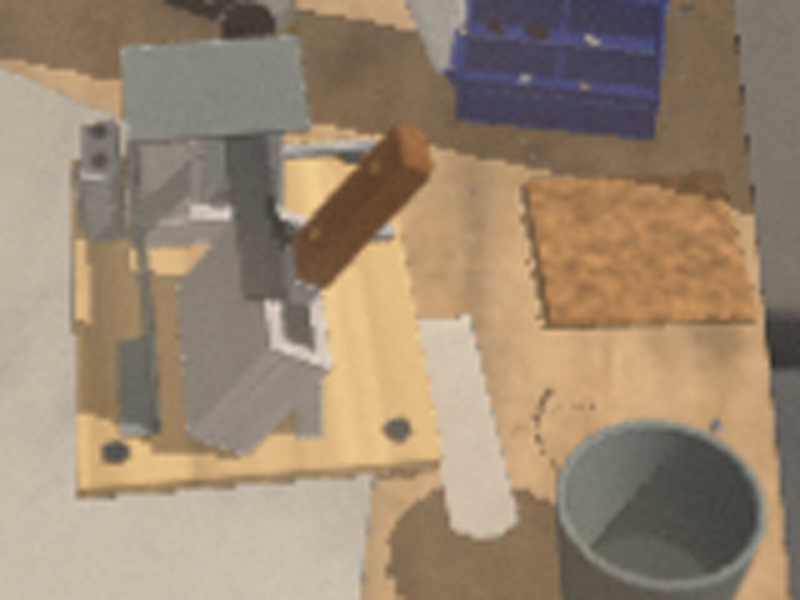

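```bash
cat > h.py <<'E'
import numpy as np, cv2
from scipy.optimize import least_squares
from scipy.spatial.transform import Rotation as Ro
C={'scene':dict(K=[[513.5032170255416,0,318.8580290107389],[0,513.5032170255416,199.14803380482192],[0,0,1]],d=[-0.11838096,0,0,0,0],R=[[-0.8765521620115926,-0.48116287424728993,0.011772668299473174],[-0.32851288695455444,0.5802296786054176,-0.7452602251363197],[0.3517607004450424,-0.6571269348547055,-0.6666697841591988]],t=[627.38610993,142.25789832,1106.86129439]),
'side':dict(K=[[395.74378366410116,0,315.7462267408181],[0,395.74378366410116,196.35435413534435],[0,0,1]],d=[-0.07183415,0,0,0,0],R=[[-0.9945324269177824,-0.10269369258969754,-0.018954084291202086],[-0.05741453490025436,0.6893202407988841,-0.7221780783208223],[0.08722856751783081,-0.7171412769651883,-0.6914474426024918]],t=[593.7950927,-53.58002266,1054.32279955])}
C={k:{a:np.array(b,float) for a,b in v.items()} for k,v in C.items()}
def cam(c): return dict(K=np.array(c['intrinsics']),d=np.array(c['dist']),R=np.array(c['R']),t=np.array(c['t']))
def proj(c,X):
    c=C[c] if isinstance(c,str) else c
    return cv2.projectPoints(np.atleast_2d(np.array(X,float)),cv2.Rodrigues(c['R'])[0],c['t'],c['K'],c['d'])[0].reshape(-1,2)
def onz(c,uv,z):
    c=C[c] if isinstance(c,str) else c
    p=cv2.undistortPoints(np.array(uv,float).reshape(-1,1,2),c['K'],c['d']).reshape(-1,2)
    o=-c['R'].T@c['t']; out=[]
    for q in p:
        r=c['R'].T@np.array([q[0],q[1],1]); out.append(o+r*(z-o[2])/r[2])
    return np.array(out)
def tri(obs): # [(cam,uv)]
    f=lambda X:np.concatenate([proj(c,X)[0]-uv for c,uv in obs])
    r=least_squares(f,[600,0,50]); return r.x,r.fun
def jig(p,X):
    X=np.atleast_2d(X); a=p[2]; return np.c_[p[0]+X[:,0]*np.cos(a)-X[:,1]*np.sin(a),p[1]+X[:,0]*np.sin(a)+X[:,1]*np.cos(a),X[:,2]]
E
python3 - <<'E'
from h import *
o=lambda u,v:(260+u/5,160+v/5)
L=[('scene',o(405,550),(-80,110,18)),('scene',o(55,466),(80,110,18)),('scene',o(525,235),(-80,-100,18)),
('scene',o(318,165),(-26,85,193.5)),('scene',o(346,85),(-26,29,193.5)),('scene',o(135,132),(45,85,193.5)),('scene',o(183,48),(45,29,193.5)),
('side',o(437,463),(-80,110,18)),('side',o(78,488),(80,110,18)),('side',o(310,130),(-26,85,193.5)),('side',o(300,38),(-26,29,193.5)),('side',o(125,139),(45,85,193.5)),('side',o(122,46),(45,29,193.5))]
f=lambda p:np.concatenate([proj(c,jig(p,X))[0]-uv for c,uv,X in L])
r=least_squares(f,[550,150,0]); print(r.x,np.degrees(r.x[2])); print(r.fun.reshape(-1,2).round(1))
p=r.x
for n,X in dict(mouth=(-20,57,81),handle=(-55.6,57,131.8),end=(-71.6,57,154.7),knob=(-11,-57,119),brk=(27,-57,18)).items(): print(n,jig(p,X).round(1), (proj('scene',jig(p,X))[0]-[260,160])*5,(proj('side',jig(p,X))[0]-[260,160])*5)
print('pad',onz('side',[o(528,180),o(548,326),o(755,319),o(727,195)],5).round(1),onz('scene',[o(655,325),o(598,468)],5).round(1))
print('pot rim',onz('side',[o(557,510),o(766,510),o(661,420),o(661,594)],70).round(1))
E
```

```text
[5.90946694e+02 2.18842523e+02 1.89432783e-01] 10.853698961712755
[[ 0.3  0.6]
 [-1.4 -0.8]
 [ 0.9 -1.3]
 [-2.1  1. ]
 [ 0.9 -0.7]
 [-0.5 -0.2]
 [-0.3 -0.5]
 [ 1.6 -1.1]
 [-0.1 -0.2]
 [ 0.7 -0. ]
 [-0.1 -0.3]
 [ 0.5  0.9]
 [ 0.2  0.6]]
mouth [[560.6 271.1  81. ]] [309.96737691 327.46520396] [294.77850714 280.55545413]
handle [[525.6 264.4 131.8]] [396.49379079 257.40739706] [378.71650994 189.69867974]
end [[509.9 261.3 154.7]] [437.69914331 223.90061974] [418.68681898 146.29243473]
knob [[590.9 160.8 119. ]] [370.37103359  88.4037514 ] [251.25046468  45.42596695]
brk [[628.2 167.9  18. ]] [286.07147478 238.16572202] [180.33346834 208.36349081]
pad [[457.2 119.7   5. ]
 [446.5 219.    5. ]
 [348.7 206.3   5. ]
 [357.  122.4   5. ]] [[457.9 123.4   5. ]
 [445.  217.9   5. ]]
pot rim [[446.9 375.6  70. ]
 [364.9 368.8  70. ]
 [404.6 326.3  70. ]
 [407.4 411.8  70. ]]
```

```bash
python3 -m handwheel '[[0.05,0,-0.03,0.12,1],[0.09,-0.02,-0.03,0.25,0.8],[0.13,-0.03,-0.03,0.37,0.55],[0.17,-0.05,-0.03,0.5,0.55],[0.21,-0.07,-0.03,0.62,0.55],[0.24,-0.08,-0.03,0.75,0.55],[0.263,-0.082,-0.03,0.87,0.55],[0.263,-0.082,-0.03,1.0,0.55],[0.263,-0.082,-0.03,1.12,0.55],[0.263,-0.082,-0.03,1.24,0.55]]' 10
python3 - <<'E'
from plant import *
from scipy.spatial.transform import Rotation as Ro
s=get_state(); print(s['joint_pos'].round(3),s['tool_pos'].round(1)); print(Ro.from_rotvec(s['tool_rot']).as_matrix().round(3))
E
```

```text
t: 0.98
tool_pos: [516.8, 264.3, 247.5]
tool_rot: [-3.089, -0.573, 0.003]
wrist_force: [0.5, -1.1, -0.1]
grip_width: 0.549
[3.840e-01 6.900e-02 1.501e+00 1.000e-03 1.573e+00 1.588e+00] [516.8 264.3 247.5]
[[ 0.934  0.359 -0.002]
 [ 0.359 -0.934 -0.   ]
 [-0.002 -0.001 -1.   ]]
```

```bash
python3 -m handwheel '[[0,0,0,0.09,0.55],[0,0,0,0.177,0.55],[0,0,0,0.177,0.55]]'
cat > snap.py <<'E'
import sys,cv2
from plant import *
from h import *
tag=sys.argv[1]; s=get_state(); M=Ro.from_rotvec(s['tool_rot']).as_matrix()
print('t',s['t'],'pos',s['tool_pos'].round(1),'yaw of tool x',np.degrees(np.arctan2(M[1,0],M[0,0])).round(1),'z',M[:,2].round(3),'F',s['wrist_force'].round(1),'g',s['grip_width'])
import pickle
for a in sys.argv[2:]:
    n,*r=a.split(':'); c=read_camera(n); im=c['img']; pickle.dump(cam(c),open(f'pics/{tag}_{n}.pkl','wb'))
    if r:
        x0,x1,y0,y1=map(int,r[0].split(',')); k=min(800/(x1-x0),600/(y1-y0)); im=cv2.resize(im[y0:y1,x0:x1],None,fx=k,fy=k,interpolation=cv2.INTER_CUBIC)
    cv2.imwrite(f'pics/{tag}_{n}.png',im)
E
python3 snap.py a wrist side:240,400,150,270
```

```text
t: 1.23
tool_pos: [516.5, 264.4, 247.1]
tool_rot: [3.128, 0.292, -0.005]
wrist_force: [0.2, 0.7, 0.1]
grip_width: 0.549
t 1.2333 pos [516.5 264.4 247.1] yaw of tool x 10.7 z [-0.003 -0.001 -1.   ] F [0.2 0.7 0.1] g 0.5490555576510266
```

View pics/a_wrist.png

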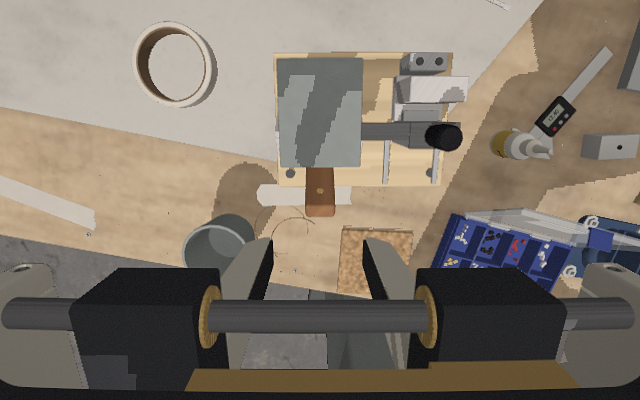

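View pics/a_side.png

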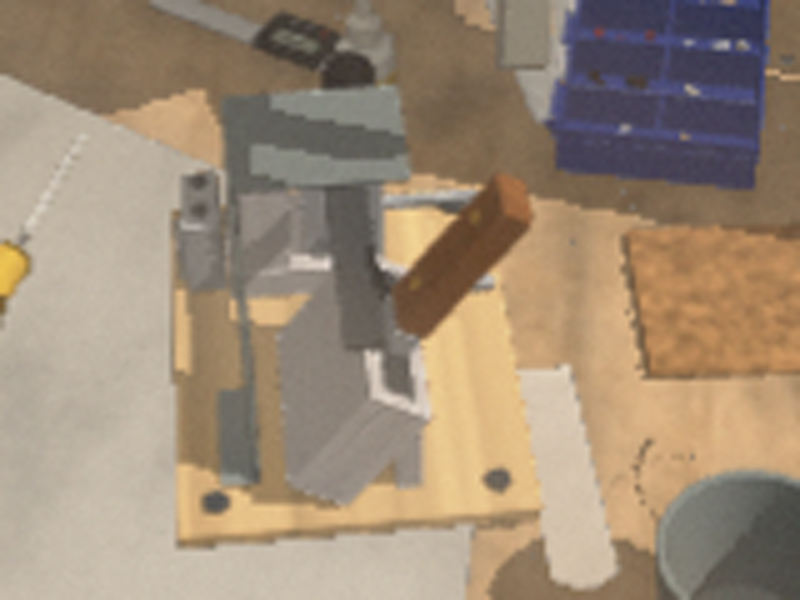

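```bash
python3 - <<'E'
from h import *
import pickle
w=pickle.load(open('pics/a_wrist.pkl','rb'))
p=(590.9,218.8,.1894)
a=np.radians(35); u=np.array([-np.sin(a),0,np.cos(a)]); n=np.array([np.cos(a),0,np.sin(a)])
for X in [(45,85,193.5),(45,29,193.5),(-26,85,193.5),(-26,29,193.5),(80,110,18),(-80,110,18),(-80,-100,18),(-11,-57,137)]:
    print(X,proj(w,jig(p,X)).round(0))
m=np.array([-20,57,81])
for sy in(13,-13):
  for sn in (8,-8): print('end',sy,sn,proj(w,jig(p,m+90*u+sn*n+[0,sy,0])).round(0))
print(proj(w,[516.5,264.4,247.1]))
E
python3 - <<'E'
import cv2
a=cv2.imread('pics/a_wrist.png')
cv2.imwrite('pics/a_wc.png',cv2.resize(a[40:240,260:480],None,fx=3,fy=3,interpolation=cv2.INTER_CUBIC))
E
```

```text
(45, 85, 193.5) [[276.  62.]]
(45, 29, 193.5) [[363.  62.]]
(-26, 85, 193.5) [[280. 171.]]
(-26, 29, 193.5) [[359. 171.]]
(80, 110, 18) [[272.  54.]]
(-80, 110, 18) [[278. 189.]]
(-80, -100, 18) [[440. 188.]]
(-11, -57, 137) [[451. 142.]]
end 13 8 [[304. 210.]]
end 13 -8 [[305. 221.]]
end -13 8 [[335. 210.]]
end -13 -8 [[334. 221.]]
[[317.29255828 253.54783439]]
```

View pics/a_wc.png

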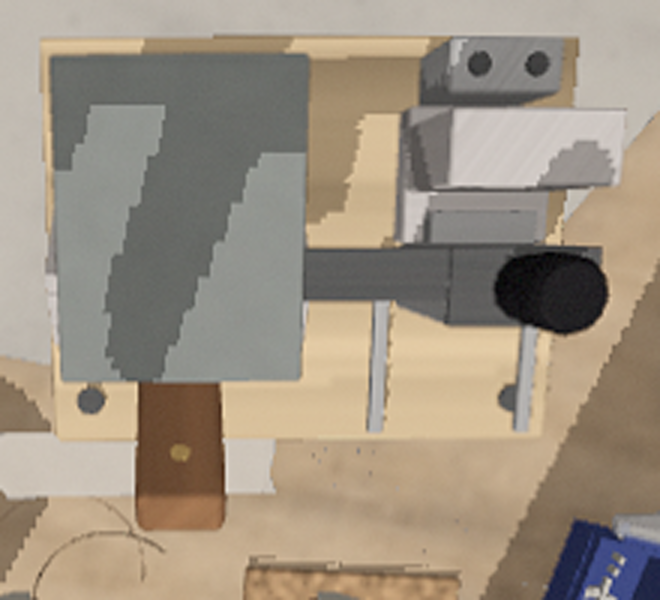

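```bash
python3 -m handwheel '[[0.0036,0.0018,0.04,0,0.55],[0.0036,0.0018,0.08,0,0.55],[0.0036,0.0018,0.11,0,0.55],[0.0036,0.0018,0.123,0,0.5],[0.0036,0.0018,0.123,0,0.42],[0.0036,0.0018,0.123,0,0.42],[0.0036,0.0018,0.123,0,0.42]]' 10
python3 snap.py b wrist side:240,400,150,270 scene:260,420,120,240
```

```text
t: 1.92
tool_pos: [521.8, 263.8, 127.0]
tool_rot: [-3.126, -0.303, -0.001]
wrist_force: [-0.1, -0.6, 0.0]
grip_width: 0.425
t 1.9167 pos [521.8 263.8 127. ] yaw of tool x 11.1 z [ 0.001  0.001 -1.   ] F [-0.1 -0.6  0. ] g 0.42544303919706344
```

View pics/b_wrist.png

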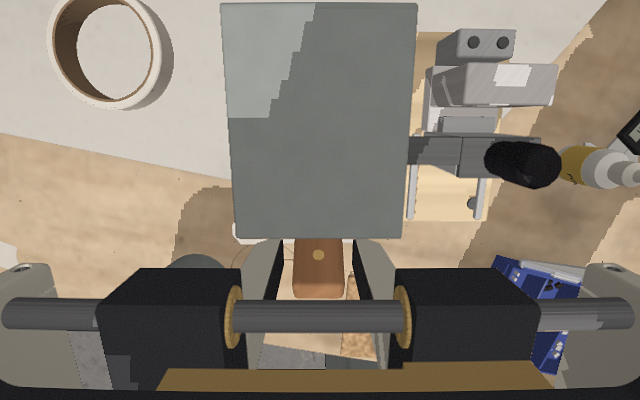

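View pics/b_scene.png

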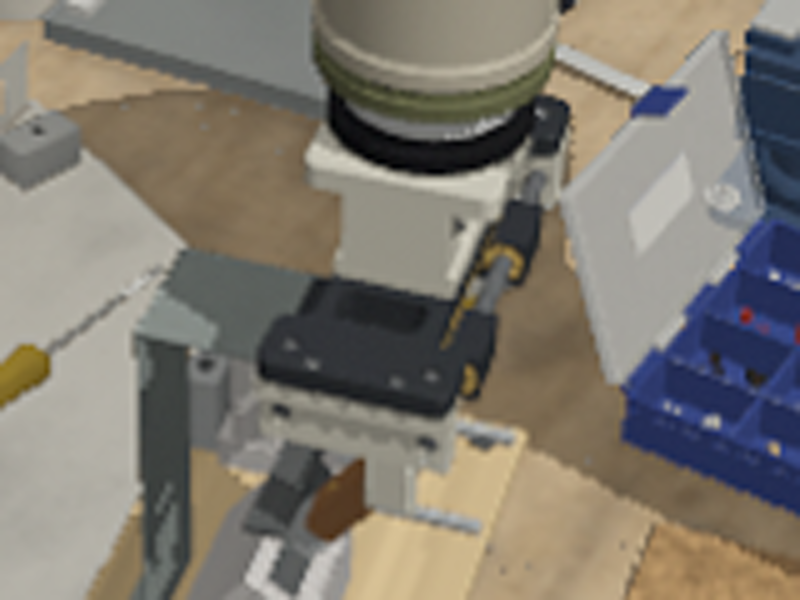

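View pics/b_side.png

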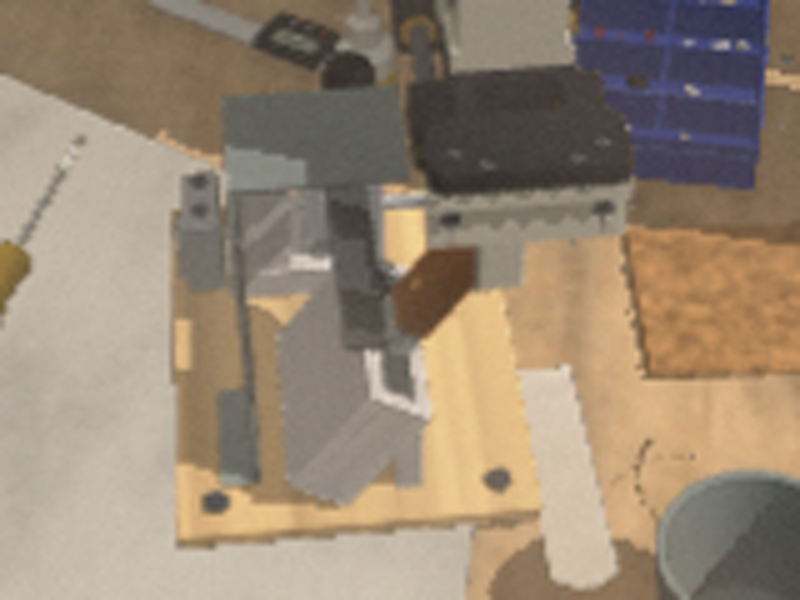

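```bash
python3 -m handwheel '[[0,-0.005,0.002,0,0.42],[0,-0.009,0.002,0,0.42],[0,-0.012,0.002,0,0.42],[0,-0.015,0.002,0,0.42],[0,-0.017,0.002,0,0.42],[0,-0.017,0.002,0,0.42],[0,-0.017,0.002,0,0.42]]'
python3 snap.py c wrist:240,400,210,330 side:280,380,150,225
```

```text
t: 2.65
tool_pos: [518.7, 279.3, 125.7]
tool_rot: [3.125, 0.302, 0.002]
wrist_force: [-1.3, -9.2, 7.5]
grip_width: 0.421
t 2.65 pos [518.7 279.3 125.7] yaw of tool x 11.1 z [ 0.001 -0.001 -1.   ] F [-1.3 -9.2  7.5] g 0.42105818446606835
```

View pics/c_wrist.png

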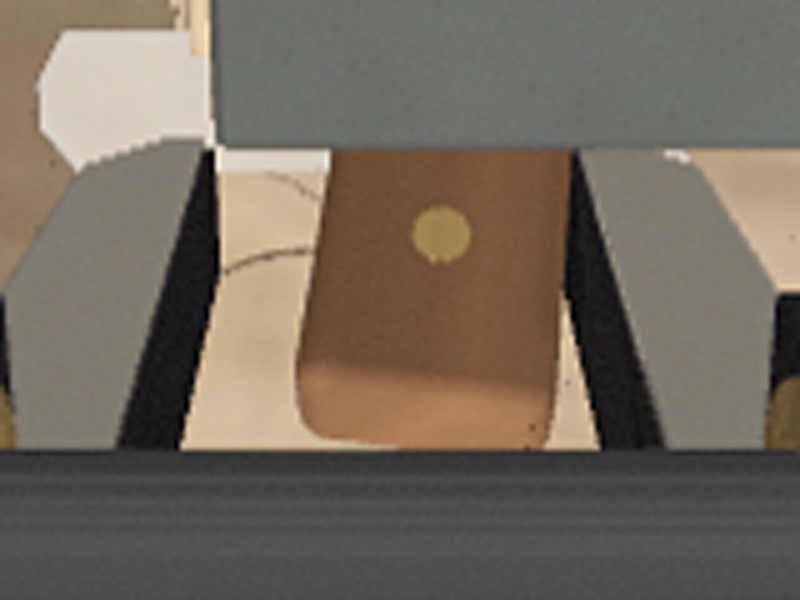

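View pics/c_side.png

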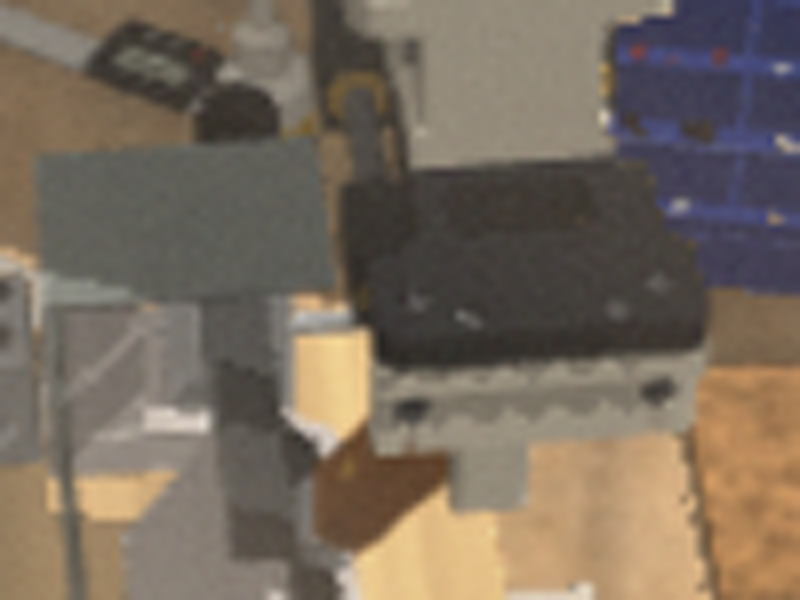

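```bash
python3 -m handwheel '[[0,-0.004,0,0,0.42],[0,-0.007,0,0,0.42],[0,-0.007,0,0,0.42],[0,-0.007,0,0,0.42]]'
python3 snap.py d wrist:240,400,210,330 scene:260,420,120,240
```

```text
t: 3.08
tool_pos: [517.3, 284.9, 126.2]
tool_rot: [3.123, 0.302, 0.001]
wrist_force: [-2.1, -8.5, 5.6]
grip_width: 0.42
t 3.0833 pos [517.3 284.9 126.2] yaw of tool x 11.0 z [ 0.001 -0.004 -1.   ] F [-2.1 -8.5  5.6] g 0.42024153221639826
```

View pics/d_wrist.png

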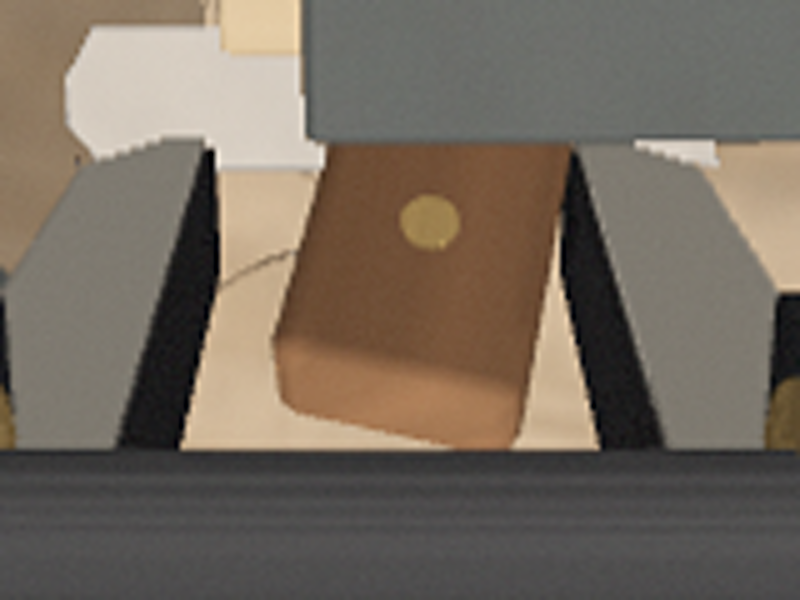

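View pics/d_scene.png

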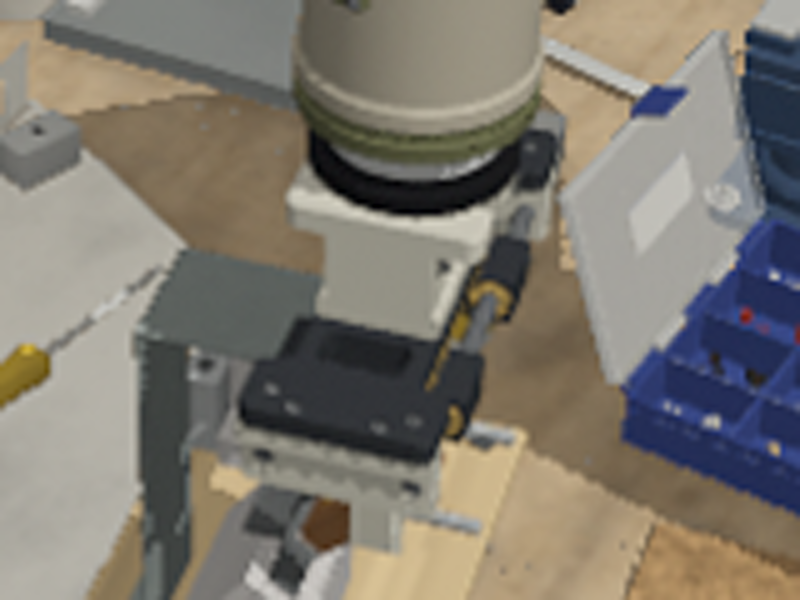

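```bash
cat > lean.py <<'E'
import sys,pickle,json
from h import *
# usage: lean.py tag uvL uvR (full px of the two end-face upper corners)
def fit(tag,pts):
    w=pickle.load(open(f'pics/{tag}_wrist.pkl','rb')); p=(592.9,219.2,.1894)
    a=np.radians(35); u=np.array([-np.sin(a),0,np.cos(a)]); n=np.array([np.cos(a),0,np.sin(a)]); yy=np.array([0,1,0]); m=np.array([-20,57,81])
    def f(q):
        ph,ds,dx=q; d=u*np.cos(ph)+yy*np.sin(ph); e=yy*np.cos(ph)-u*np.sin(ph)
        return np.r_[np.concatenate([proj(w,jig(p,m+dx*np.array([1,0,0])+(90+ds)*d+8*n+sg*13*e))[0] for sg in(1,-1)])-np.ravel(pts),.3*ds,.3*dx]
    r=least_squares(f,[0,0,0]); return np.degrees(r.x[0]),r.x[1:],r.fun
print(fit(sys.argv[1],json.loads(sys.argv[2])))
E
python3 lean.py a '[[305,205],[335,205]]'; python3 lean.py c '[[300,282.5],[351,286]]'; python3 lean.py d '[[295,278],[345,288.5]]'
```

```text
(np.float64(-0.30669609999504904), array([-1.33243933,  1.02156397]), array([-0.47227392,  0.17391064,  0.44591523, -0.08054446, -0.3997318 ,
        0.30646919]))
(np.float64(7.987690969736102), array([-3.11078772, -0.98794584]), array([-1.03053456, -1.76159632,  1.44231616,  1.77395457, -0.93323632,
       -0.29638375]))
(np.float64(13.65735222056779), array([-2.09419965, -1.6326899 ]), array([-1.0512367 , -0.64437821,  1.09988796,  0.61455553, -0.62825989,
       -0.48980697]))
```

```bash
python3 -m handwheel '[[0,0.012,0,0,0.42],[0,0.02,0,0,0.42],[0,0.026,0,0,0.42],[0,0.03,0,0,0.42],[0,0.034,0,0,0.42],[0,0.038,0,0,0.42],[0,0.041,0,0,0.42],[0,0.042,0,0,0.42],[0,0.042,0,0,0.42],[0,0.042,0,0,0.42]]'
python3 snap.py e wrist:240,400,210,330
```

```text
t: 4.02
tool_pos: [524.7, 245.1, 126.9]
tool_rot: [3.125, 0.303, 0.0]
wrist_force: [-4.1, 7.7, 4.3]
grip_width: 0.427
t 4.0167 pos [524.7 245.1 126.9] yaw of tool x 11.1 z [ 0.    -0.001 -1.   ] F [-4.1  7.7  4.3] g 0.4269049710746766
```

View pics/e_wrist.png

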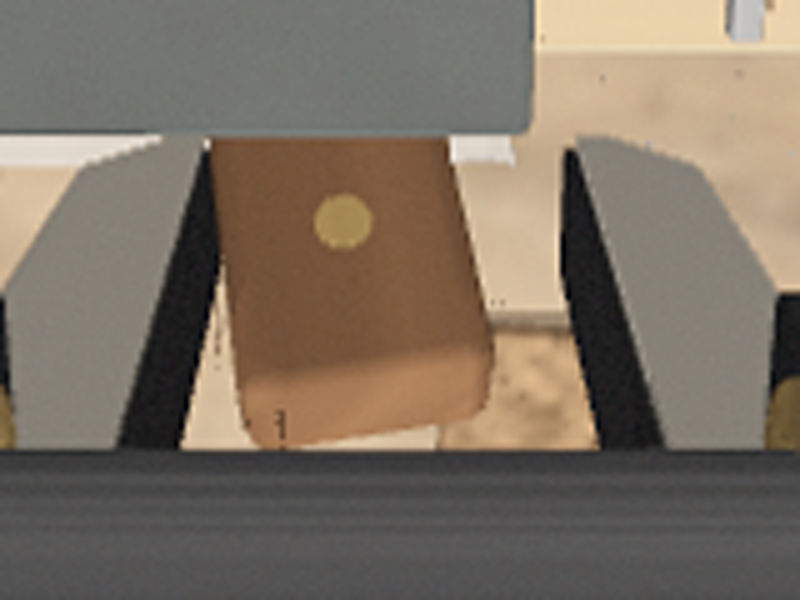

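```bash
python3 lean.py e '[[288.6,286],[338.4,279.6]]'; python3 -m handwheel '[[0,0.003,0,0,0.42],[0,0.005,0,0,0.42],[0,0.005,0,0,0.42],[0,0.005,0,0,0.42]]'
python3 snap.py f wrist:240,400,210,330
```

```text
(np.float64(-11.122659150661475), array([-2.61614894, -1.62805426]), array([-1.50368912,  1.52170661,  1.2125318 , -1.54509573, -0.78484468,
       -0.48841628]))
t: 4.4
tool_pos: [525.1, 242.0, 127.3]
tool_rot: [-3.125, -0.304, 0.0]
wrist_force: [-4.2, 7.8, 4.2]
grip_width: 0.42
t 4.4 pos [525.1 242.  127.3] yaw of tool x 11.1 z [-0.     0.002 -1.   ] F [-4.2  7.8  4.2] g 0.4196159160012632
```

View pics/f_wrist.png

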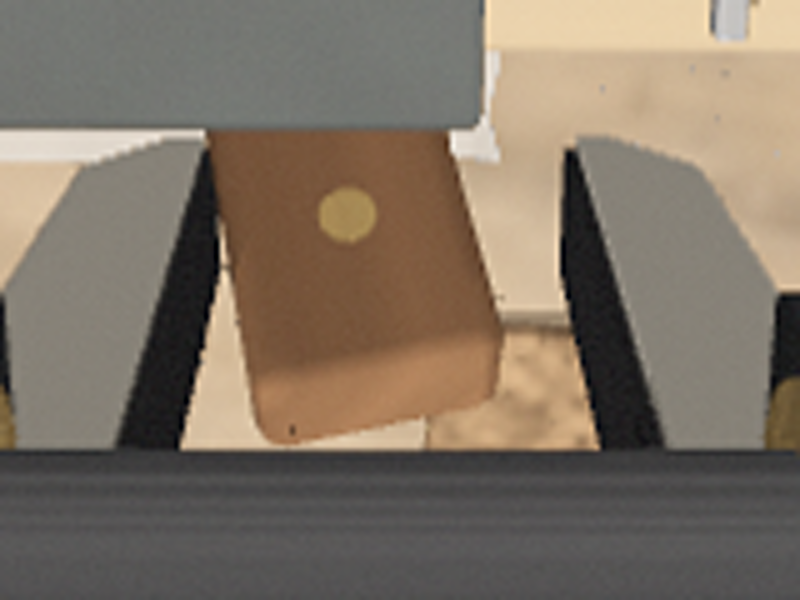

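```bash
python3 -m handwheel '[[0,-0.008,0.001,0,0.42],[0,-0.015,0.002,0,0.42],[0,-0.02,0.003,0,0.42],[0,-0.0222,0.004,0,0.42],[0,-0.0222,0.004,0,0.3],[0,-0.0222,0.004,0,0.2],[0,-0.0222,0.004,0,0.2],[0,-0.0222,0.004,0,0.2]]' 40
python3 snap.py g wrist:240,400,210,330
```

```text
t: 5.12
tool_pos: [520.8, 263.7, 123.1]
tool_rot: [-3.125, -0.304, 0.001]
wrist_force: [0.1, 0.2, -0.3]
grip_width: 0.277
t 5.1167 pos [520.8 263.7 123.1] yaw of tool x 11.1 z [-0.001  0.002 -1.   ] F [ 0.1  0.2 -0.3] g 0.2770008600530637
```

View pics/g_wrist.png

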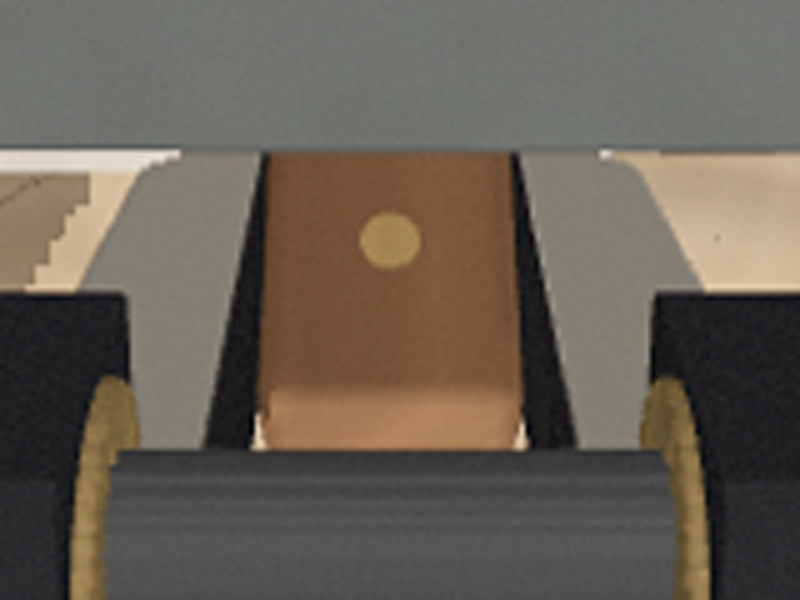

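```bash
python3 -m handwheel '[[-0.0023,0,-0.0033,0,0.2],[-0.0046,0,-0.0066,0,0.2],[-0.0069,0,-0.0098,0,0.2],[-0.0092,0,-0.0131,0,0.2],[-0.0092,0,-0.0131,0,0.2]]' 50
```

```text
t: 5.58
tool_pos: [511.3, 261.6, 137.0]
tool_rot: [-3.126, -0.304, 0.001]
wrist_force: [-1.5, -3.0, -1.3]
grip_width: 0.277
```

```bash
python3 -m handwheel '[[-0.006,0,-0.0086,0,0.2],[-0.012,0,-0.0171,0,0.2],[-0.018,0,-0.0257,0,0.2],[-0.024,0,-0.0343,0,0.2],[-0.03,0,-0.0428,0,0.2],[-0.036,0,-0.0514,0,0.2],[-0.042,0,-0.06,0,0.2],[-0.042,0,-0.06,0,0.2]]' 50
python3 snap.py k side:240,400,120,240 scene:260,420,80,240
```

```text
t: 6.25
tool_pos: [470.1, 253.8, 199.7]
tool_rot: [-3.125, -0.304, -0.004]
wrist_force: [0.1, 0.2, -1.6]
grip_width: 0.277
t 6.25 pos [470.1 253.8 199.7] yaw of tool x 11.1 z [ 0.002  0.002 -1.   ] F [ 0.1  0.2 -1.6] g 0.27693777613894605
```

View pics/k_side.png

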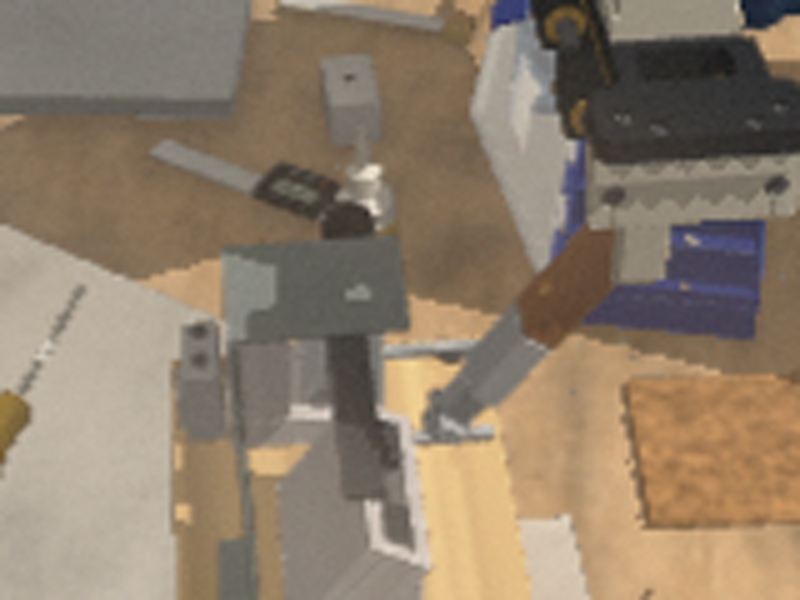

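View pics/k_scene.png

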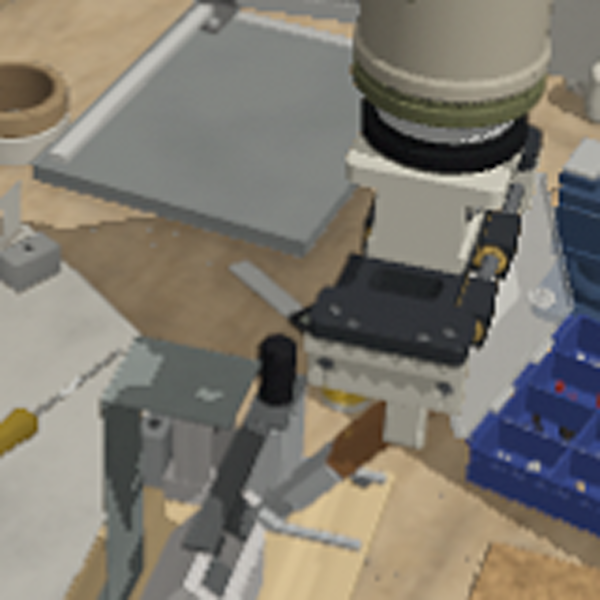

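```bash
python3 -m handwheel '[[-0.01,0,-0.03,0,0.2],[-0.02,-0.015,-0.05,0,0.2],[-0.035,-0.035,-0.05,0,0.2],[-0.05,-0.058,-0.05,0,0.2],[-0.067,-0.08,-0.05,0,0.2],[-0.084,-0.102,-0.05,0,0.2],[-0.096,-0.12,-0.05,0,0.2],[-0.102,-0.127,-0.05,0,0.2],[-0.102,-0.127,-0.05,0,0.2],[-0.102,-0.127,-0.05,0,0.2]]' 50
python3 snap.py l wrist side:280,440,170,290 scene:300,460,150,350
```

```text
t: 7.18
tool_pos: [345.8, 358.2, 247.3]
tool_rot: [-3.126, -0.306, -0.001]
wrist_force: [0.7, -0.9, -2.7]
grip_width: 0.278
t 7.1833 pos [345.8 358.2 247.3] yaw of tool x 11.2 z [ 0.     0.001 -1.   ] F [ 0.7 -0.9 -2.7] g 0.2778313839168516
```

View pics/l_wrist.png

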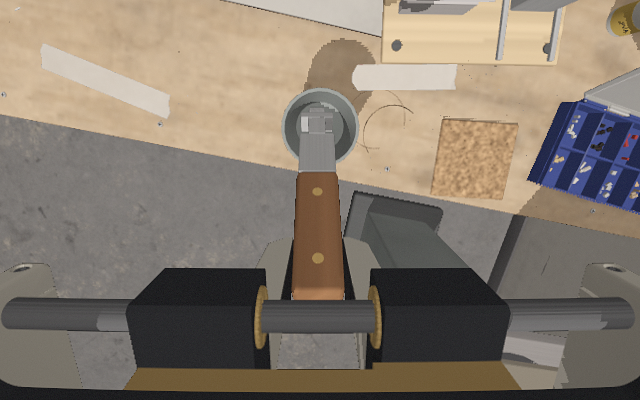

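View pics/l_side.png

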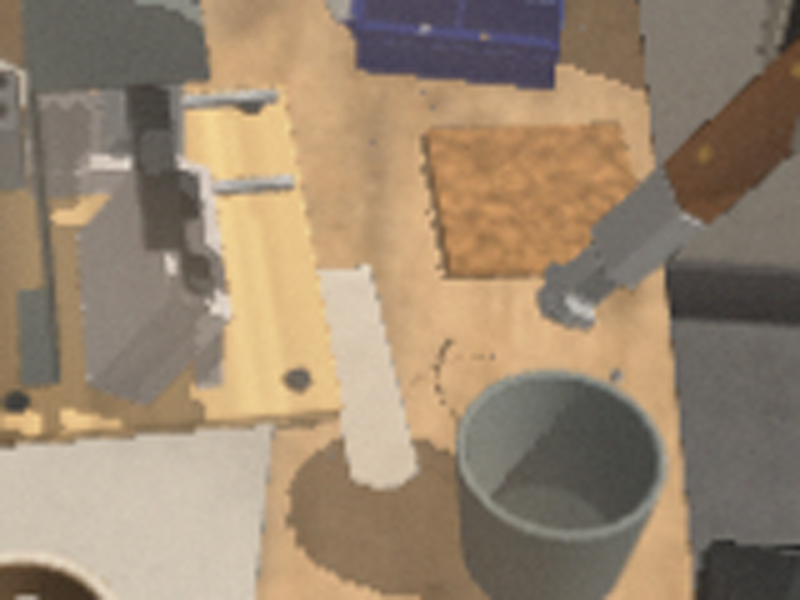

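View pics/l_scene.png

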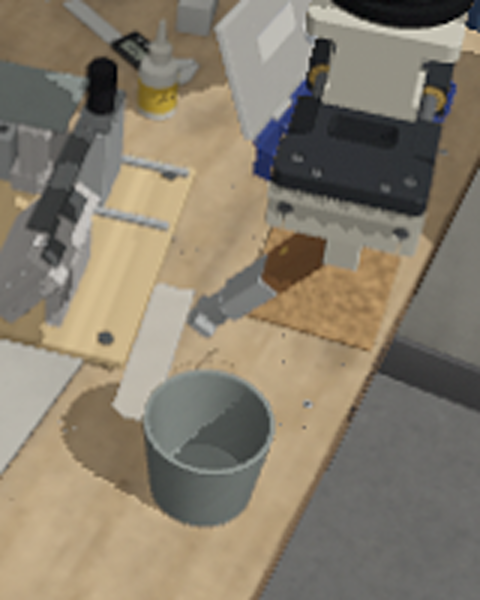

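Run:
```python
from h import *
import pickle
w=pickle.load(open('pics/l_wrist.pkl','rb'))
print(onz(w,[(281,128),(359,128),(319,87),(318,168)],70).round(1))
for z in (150,160): print(onz(w,[(317,112)],z).round(1))
X=np.array([345.8,358.2,247.3+19]); d=np.array([.981,.194,0]);a=np.radians(35)
f=X+132*(np.sin(a)*d-np.cos(a)*np.array([0,0,1])); print('foot',f,proj(w,f))
```

```text
[[400.6 408.4  70. ]
 [416.6 327.1  70. ]
 [448.8 376.8  70. ]
 [366.2 361.6  70. ]]
[[423.2 373.7 150. ]]
[[423.1 373.7 160. ]]
foot [420.0735599  372.88814538 158.17193015] [[317.26852645 116.18441192]]
```

```bash
python3 -m handwheel '[[0,0.001,0.03,0,0.2],[0,0.001,0.06,0,0.2],[0,0.001,0.09,0,0.2],[0,0.001,0.115,0,0.2],[0,0.001,0.126,0,0.2],[0,0.001,0.126,0,0.2],[0,0.001,0.126,0,0.2]]' 20
python3 snap.py m wrist
```

```text
t: 7.92
tool_pos: [347.4, 356.4, 121.9]
tool_rot: [-3.126, -0.301, -0.001]
wrist_force: [1.1, 0.9, -1.5]
grip_width: 0.28
t 7.9167 pos [347.4 356.4 121.9] yaw of tool x 11.0 z [ 0.     0.001 -1.   ] F [ 1.1  0.9 -1.5] g 0.2795589672823274
```

View pics/m_wrist.png

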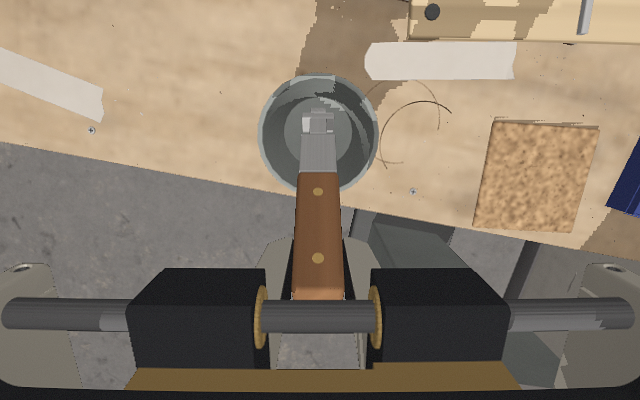

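```bash
python3 -m handwheel '[[0.01,0,0,0,0.2],[0.017,0,-0.002,0,0.2],[0.024,0,-0.006,0,0.2],[0.031,0,-0.01,0,0.2],[0.038,0,-0.013,0,0.2],[0.045,0,-0.016,0,0.2],[0.045,0,-0.016,0,0.2]]' 12
python3 snap.py n wrist scene:300,460,150,350
```

```text
t: 8.55
tool_pos: [394.0, 366.1, 140.5]
tool_rot: [-3.124, -0.3, -0.007]
wrist_force: [0.1, 1.1, -1.7]
grip_width: 0.282
t 8.55 pos [394.  366.1 140.5] yaw of tool x 11.0 z [ 0.004  0.003 -1.   ] F [ 0.1  1.1 -1.7] g 0.28232981267041757
```

View pics/n_wrist.png

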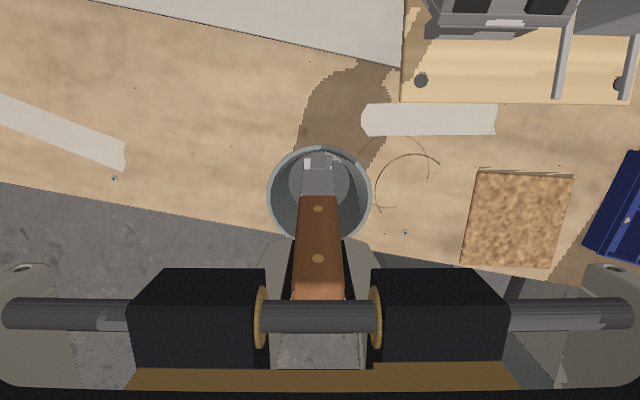

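View pics/n_scene.png

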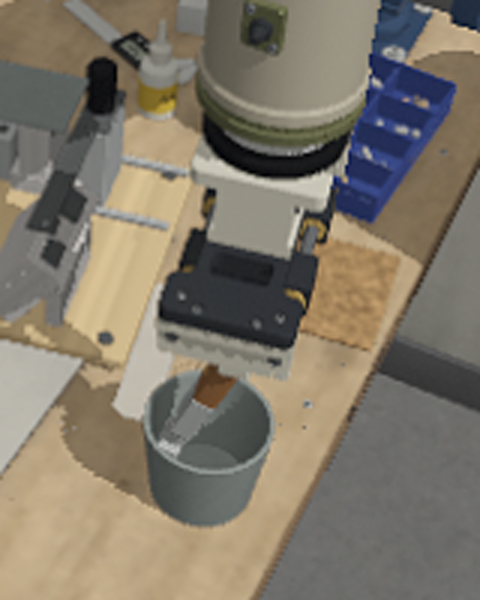

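```bash
python3 -m handwheel '[[0.008,0,-0.002,0,0.2],[0.016,0,-0.004,0,0.2],[0.024,0,-0.006,0,0.2],[0.032,0,-0.007,0,0.2],[0.038,0,-0.008,0,0.2],[0.041,0,-0.008,0,0.2],[0.041,0,-0.008,0,0.2]]' 12
python3 snap.py o wrist scene:300,460,150,350 side:280,440,170,290
```

```text
t: 9.23
tool_pos: [433.7, 373.5, 147.4]
tool_rot: [-3.125, -0.3, -0.005]
wrist_force: [-0.2, -0.1, -2.7]
grip_width: 0.282
t 9.2333 pos [433.7 373.5 147.4] yaw of tool x 11.0 z [ 0.003  0.002 -1.   ] F [-0.2 -0.1 -2.7] g 0.2815702482372609
```

View pics/o_wrist.png

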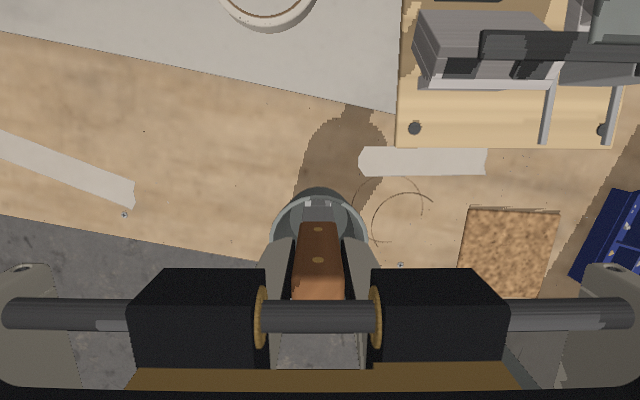

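View pics/o_scene.png

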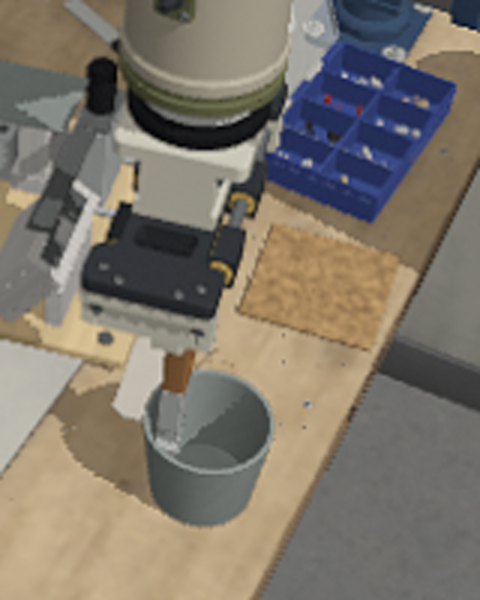

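View pics/o_side.png

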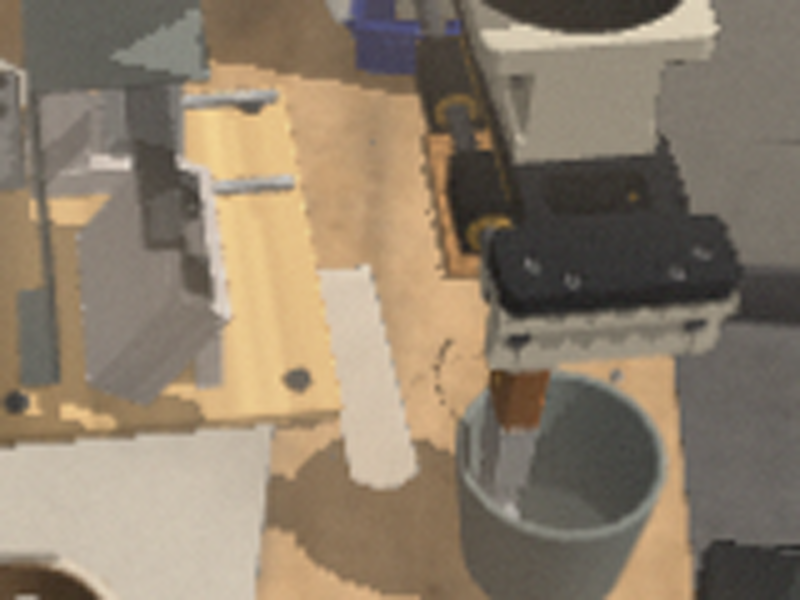

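```bash
python3 - <<'E'
from h import *
for z in (90,60,33,5):
  for n,s,o in (('side',5,(280,170)),('scene',3,(300,150))):
    X=[433.7,373.5,z]; d=np.array([.981,.194,0]);
    print(n,z,((proj(n,X)[0]-o)*s).round(0),((proj(n,np.array(X)+10*d)[0]-o)*s).round(0))
E
python3 - <<'E'
import cv2
a=cv2.imread('pics/o_side.png'); cv2.imwrite('pics/o_sc.png',cv2.resize(a[350:560,430:690],None,fx=3,fy=2.8))
E
```

```text
side 90 [495. 427.] [470. 429.]
scene 90 [167. 388.] [151. 384.]
side 60 [488. 473.] [464. 476.]
scene 60 [164. 418.] [149. 414.]
side 33 [482. 513.] [458. 515.]
scene 33 [161. 444.] [147. 440.]
side 5 [476. 552.] [453. 555.]
scene 5 [159. 470.] [144. 466.]
```

View pics/o_sc.png

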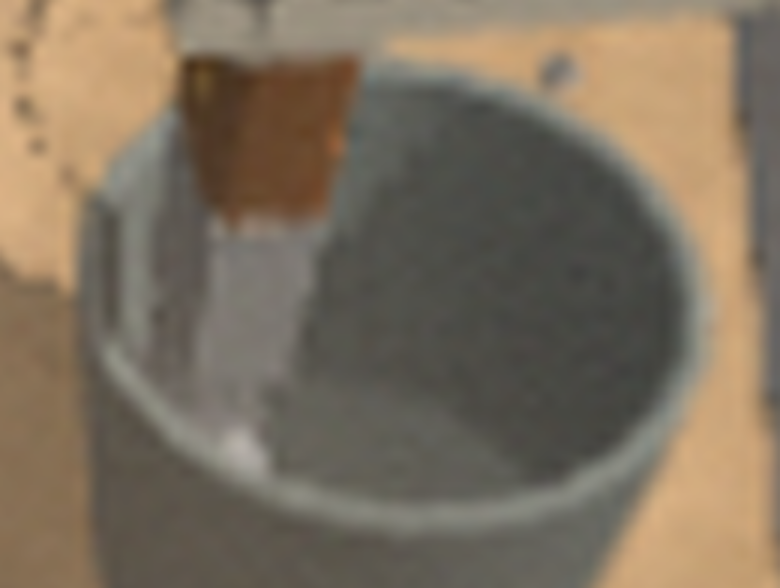

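```bash
cat > tilt.py <<'E'
from h import *
import pickle,sys,json
def model(w,tcp,yaw,tl,r): # r: signed distance above grasp along key
    d=np.array([np.cos(yaw),np.sin(yaw),0]); z=np.array([0,0,1.]); u=-np.sin(tl)*d+np.cos(tl)*z; n=np.cos(tl)*d+np.sin(tl)*z
    return lambda off:proj(w,np.array(tcp)+19*z+off*n+r*u+8*n)[0][1]
w=pickle.load(open('pics/m_wrist.pkl','rb')); D=[]
for v in (191,258): D.append(least_squares(lambda r:model(w,(347.4,356.4,121.9),.192,np.radians(35),r[0])(0)-v,[-20]).x[0])
print('dots',D)
def est(tag,tcp,yaw,vs):
    w=pickle.load(open(f'pics/{tag}_wrist.pkl','rb'))
    r=least_squares(lambda q:[model(w,tcp,yaw,q[0],D[i])(q[1]*10)-vs[i] for i in(0,1)],[.1,0]); return np.degrees(r.x[0]),r.x[1]*10
print(est('m',(347.4,356.4,121.9),.192,(191,258)),est('n',(394,366.1,140.5),.192,(209,258)),est('o',(433.7,373.5,147.4),.192,(229,259.5)))
E
python3 tilt.py
```

```text
dots [np.float64(-46.54476995478889), np.float64(-1.8708978065025026)]
(np.float64(35.00000000003534), np.float64(7.558299154726258e-12)) (np.float64(17.547443354759828), np.float64(-2.080585757741297)) (np.float64(0.49300394094092864), np.float64(-3.515233768140933))
```

```bash
python3 -m handwheel '[[-0.012,0,0,0,0.2],[-0.024,0,0,0,0.2],[-0.025,0,0.01,0,0.2],[-0.025,0,0.02,0,0.2],[-0.025,0,0.026,0,0.2],[-0.025,0,0.026,0,0.2]]' 12
python3 snap.py p wrist scene:300,460,150,350
```

```text
t: 9.88
tool_pos: [408.1, 368.3, 119.4]
tool_rot: [-3.126, -0.3, -0.002]
wrist_force: [0.4, -0.5, -2.8]
grip_width: 0.279
t 9.8833 pos [408.1 368.3 119.4] yaw of tool x 11.0 z [ 0.001  0.001 -1.   ] F [ 0.4 -0.5 -2.8] g 0.2789341184459734
```

View pics/p_wrist.png

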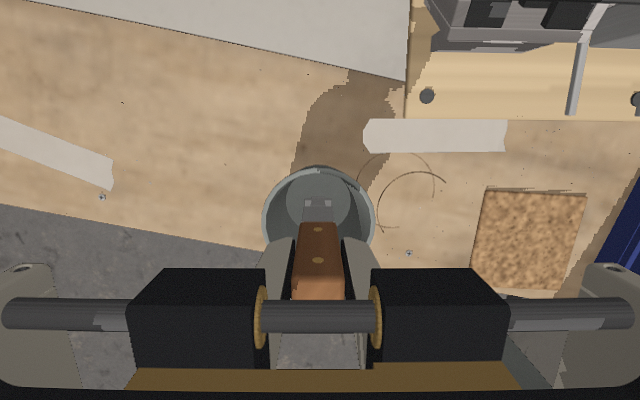

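View pics/p_scene.png

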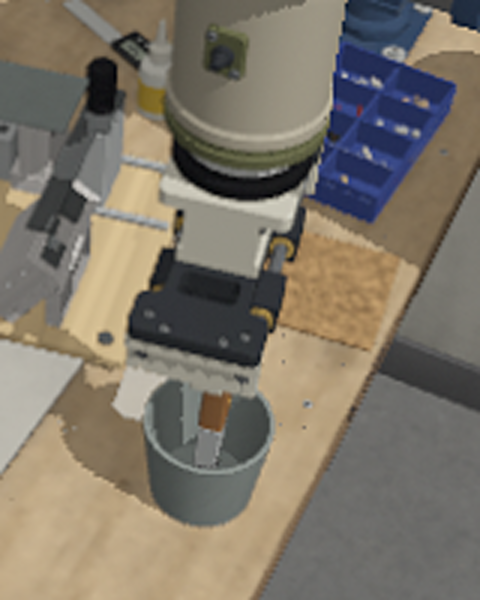

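```bash
python3 -m handwheel '[[0,0,0.002,0,0.2],[0,0,0.004,0,0.2],[0,0,0.004,0,0.2]]' 10
```

```text
t: 10.23
tool_pos: [410.0, 369.2, 118.3]
tool_rot: [-3.124, -0.3, -0.008]
wrist_force: [0.9, -0.3, 6.1]
grip_width: 0.278
```

```bash
python3 -m handwheel '[[0,0,0.001,0,0.2],[0,0,0.001,0,0.2],[0,0,0,0,0.2],[0,0,0,0,0.2]]' 3
python3 snap.py q wrist
python3 - <<'E'
import cv2
a=cv2.imread('pics/q_wrist.png'); cv2.imwrite('pics/q_c.png',cv2.resize(a[150:310,220:420],None,fx=3.5,fy=3.5))
E
```

```text
t: 10.57
tool_pos: [410.1, 369.2, 118.3]
tool_rot: [-3.124, -0.3, -0.008]
wrist_force: [0.3, 0.3, 2.5]
grip_width: 0.283
t 10.5667 pos [410.1 369.2 118.3] yaw of tool x 11.0 z [ 0.005  0.003 -1.   ] F [0.3 0.3 2.5] g 0.2834158825635388
```

View pics/q_c.png

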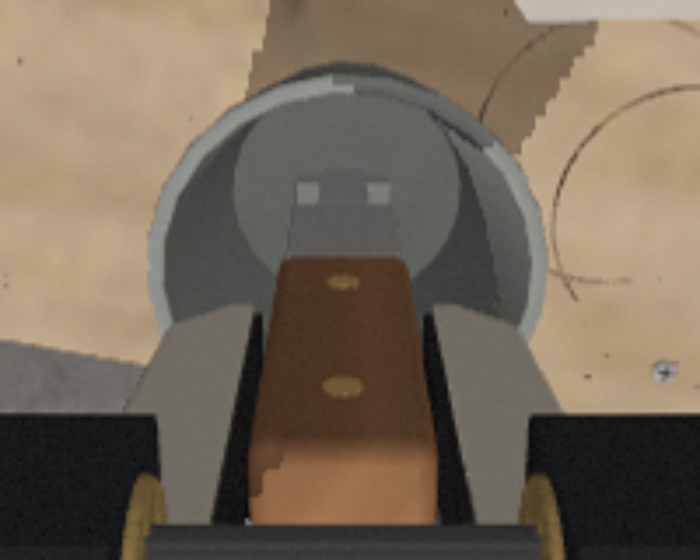

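```bash
cat >> tilt.py <<'E'
print('q',est('q',(410.1,369.2,118.3),.192,(230.6,260.3)))
w=pickle.load(open('pics/q_wrist.pkl','rb'))
# shaft/handle edge at foot 68 and foot corner check
E
python3 tilt.py | tail -1; python3 -m handwheel '[[0,0,0,0,0.3],[0,0,0,0,0.33],[0,0,0,0,0.36],[0,0,0,0,0.36]]' 3
python3 snap.py r wrist
python3 - <<'E'
import cv2
a=cv2.imread('pics/r_wrist.png'); cv2.imwrite('pics/r_c.png',cv2.resize(a[150:310,220:420],None,fx=3.5,fy=3.5))
E
```

```text
q (np.float64(-0.22067518748138448), np.float64(-4.090952070987017))
t: 10.95
tool_pos: [409.9, 369.2, 118.2]
tool_rot: [-3.124, -0.3, -0.008]
wrist_force: [-0.3, -0.2, 0.0]
grip_width: 0.357
t 10.95 pos [409.9 369.2 118.2] yaw of tool x 11.0 z [ 0.005  0.003 -1.   ] F [-0.3 -0.2  0. ] g 0.3572362533328181
```

View pics/r_c.png

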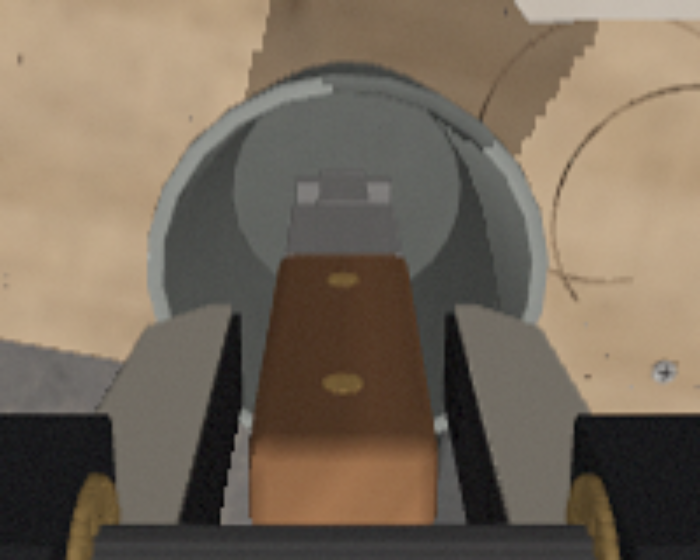

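```bash
python3 -m handwheel '[[0,0,-0.015,0,0.5],[0,0,-0.05,0,0.7],[0,0,-0.09,0,0.7],[0,0,-0.13,0,0.7],[0,0,-0.15,-0.12,0.6],[0,0.02,-0.15,-0.24,0.6],[0.02,0.05,-0.15,-0.36,0.6],[0.05,0.08,-0.15,-0.48,0.6],[0.08,0.11,-0.15,-0.6,0.6],[0.08,0.11,-0.15,-0.72,0.6]]' 20
python3 snap.py s side:280,440,170,290 scene:300,460,150,350
```

```text
t: 11.83
tool_pos: [512.7, 271.8, 268.0]
tool_rot: [2.818, 1.384, 0.01]
wrist_force: [0.1, 0.4, -0.3]
grip_width: 0.599
t 11.8333 pos [512.7 271.8 268. ] yaw of tool x 52.3 z [ 0.006  0.001 -1.   ] F [ 0.1  0.4 -0.3] g 0.5993762510710146
```

View pics/s_side.png

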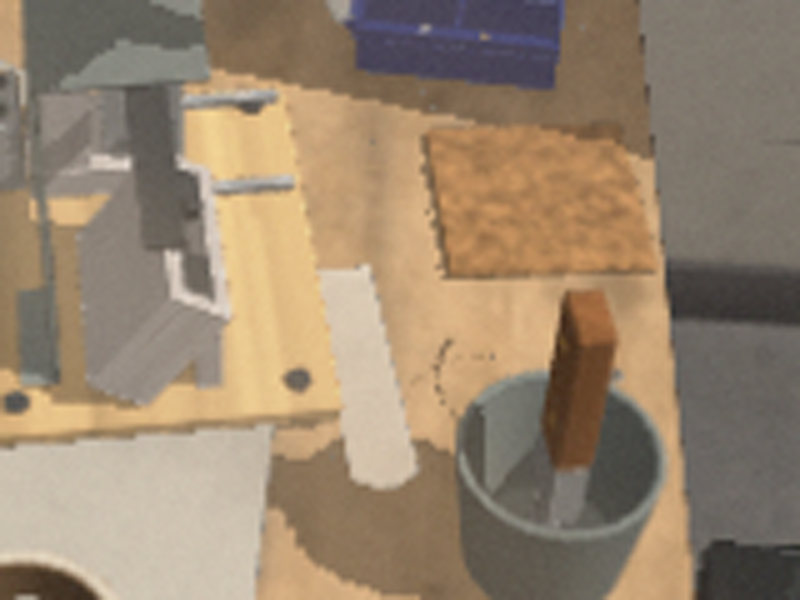

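View pics/s_scene.png

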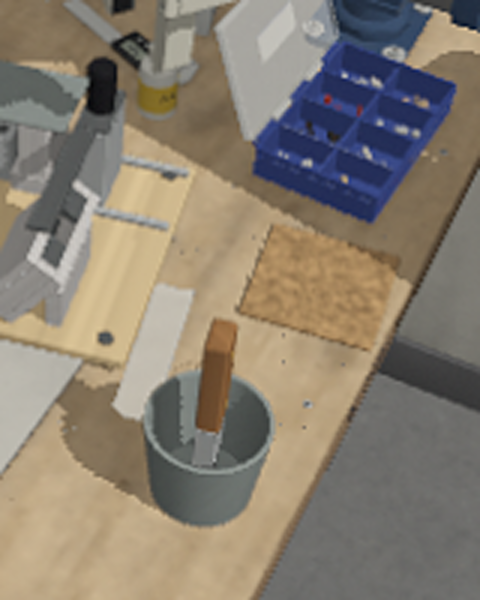

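```bash
python3 -m handwheel '[[-0.01,0.03,0,-0.12,0.6],[-0.02,0.065,0,-0.24,0.6],[-0.03,0.1,0,-0.36,0.6],[-0.036,0.12,0,-0.48,0.6],[-0.0386,0.131,0,-0.6,0.6],[-0.0386,0.131,0,-0.72,0.6],[-0.0386,0.131,0,-0.848,0.6],[-0.0386,0.131,0,-0.848,0.6],[-0.0386,0.131,0,-0.848,0.6]]' 20
python3 snap.py u wrist
```

```text
t: 12.68
tool_pos: [589.0, 164.7, 268.0]
tool_rot: [2.009, 2.414, 0.008]
wrist_force: [-0.5, -0.3, 0.6]
grip_width: 0.601
t 12.6833 pos [589.  164.7 268. ] yaw of tool x 100.4 z [ 0.004  0.003 -1.   ] F [-0.5 -0.3  0.6] g 0.6011177603562724
```

View pics/u_wrist.png

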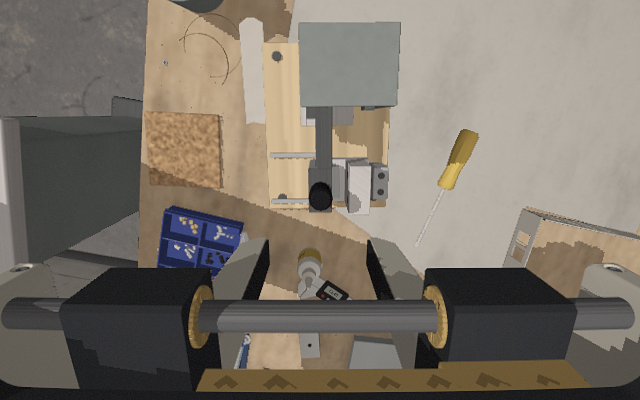

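Run:
```python
import cv2
a=cv2.imread('pics/u_wrist.png'); cv2.imwrite('pics/u_c.png',cv2.resize(a[90:290,130:410],None,fx=2.8,fy=2.8))
from h import *; import pickle
w=pickle.load(open('pics/u_wrist.pkl','rb'))
for p in [(590.9,218.8,.1894),(592.9,219.2,.1894)]:
  print(proj(w,jig(p,[(-11,-57,137),(-26,29,193.5),(45,29,193.5),(-80,-100,18),(53,-77,62),(76,-77,62),(76,-37,62)])).round(0).tolist())
print(onz(w,[(309,252)],92),onz(w,[(147,112),(219,113),(221,188),(148,184)],5))
```

```text
[[317.0, 200.0], [296.0, 106.0], [393.0, 106.0], [267.0, 208.0], [369.0, 200.0], [388.0, 199.0], [390.0, 167.0]]
[[319.0, 200.0], [299.0, 106.0], [396.0, 106.0], [268.0, 208.0], [371.0, 200.0], [390.0, 199.0], [392.0, 167.0]]
[[595.19622908  84.89932742  92.        ]] [[355.24143382 204.162949     5.        ]
 [449.49796465 219.46314149   5.        ]
 [462.4357373  119.22917126   5.        ]
 [360.73282458 106.62010779   5.        ]]
```

View pics/u_c.png

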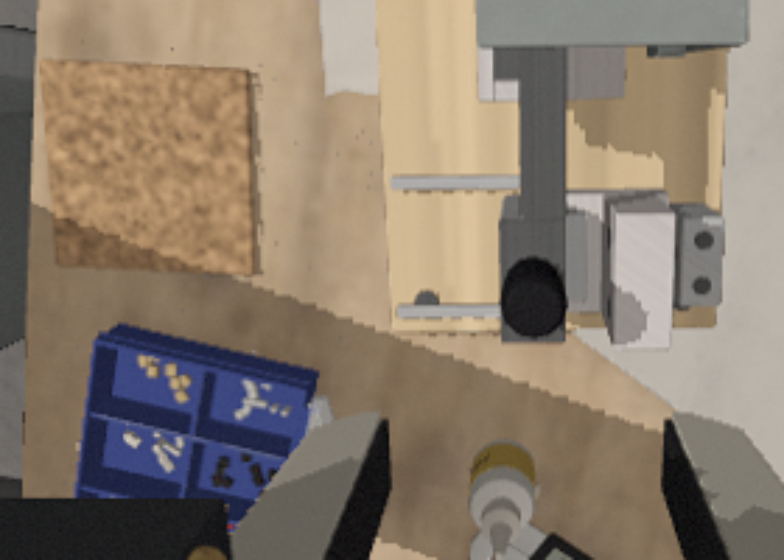

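```bash
python3 -m handwheel '[[-0.0043,0.0038,0.04,0,0.6],[-0.0043,0.0038,0.08,0,0.6],[-0.0043,0.0038,0.12,0,0.6],[-0.0043,0.0038,0.15,0,0.6],[-0.0043,0.0038,0.161,0,0.6],[-0.0043,0.0038,0.161,0,0.4],[-0.0043,0.0038,0.161,0,0.2],[-0.0043,0.0038,0.161,0,0.2],[-0.0043,0.0038,0.161,0,0.2]]' 20
```

```text
t: 13.48
tool_pos: [596.4, 162.1, 110.4]
tool_rot: [2.008, 2.41, 0.014]
wrist_force: [-0.2, -0.3, 0.2]
grip_width: 0.364
```

```bash
python3 -m handwheel '[[0,0,0,0,0.2],[0,0,0,0,0.2]]' 25;  python3 snap.py v side:240,400,120,240 wrist:220,420,110,260
```

```text
t: 13.65
tool_pos: [593.1, 161.5, 110.6]
tool_rot: [-2.011, -2.413, -0.005]
wrist_force: [-16.4, -4.2, 3.9]
grip_width: 0.252
t 13.65 pos [593.1 161.5 110.6] yaw of tool x 100.4 z [ 0.002  0.003 -1.   ] F [-16.4  -4.2   3.9] g 0.2518672769833593
```

View pics/v_wrist.png

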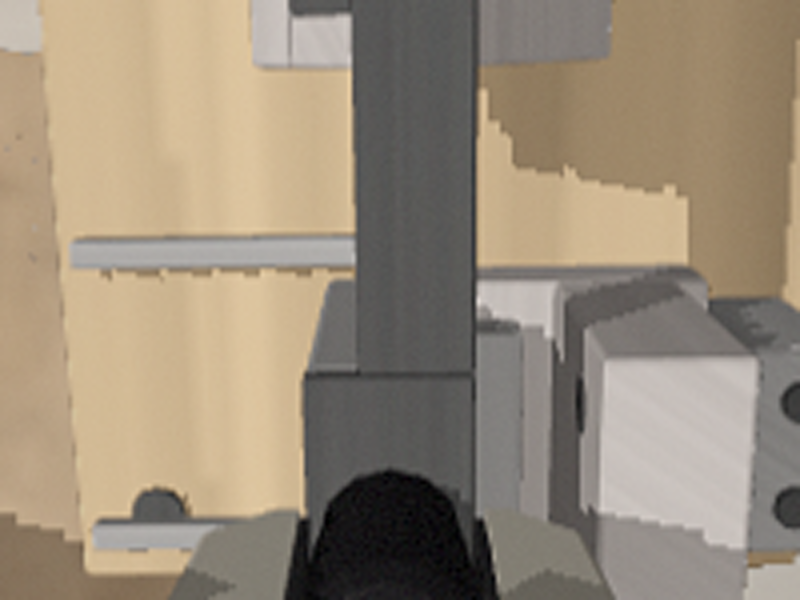

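View pics/v_side.png

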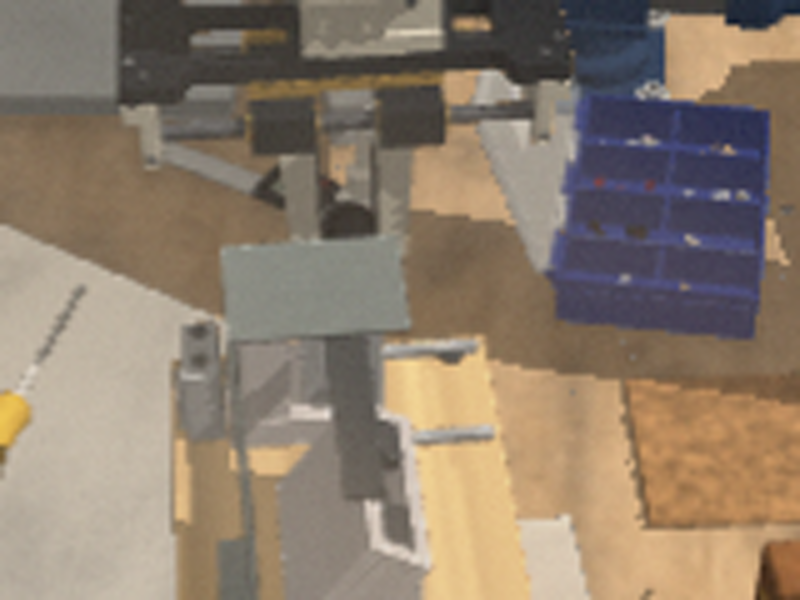

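```bash
python3 -m handwheel '[[0,-0.008,0,0,0.2],[0,-0.016,0,0,0.2],[0,-0.024,0,0,0.2],[0,-0.032,0,0,0.2],[0,-0.038,0,0,0.2],[0,-0.042,0,0,0.2],[0,-0.045,0,0,0.2],[0,-0.046,0,0,0.2],[0,-0.046,0,0,0.2]]' 30
```

```text
t: 14.5
tool_pos: [548.8, 153.0, 110.7]
tool_rot: [2.01, 2.412, 0.008]
wrist_force: [9.0, -2.9, -12.3]
grip_width: 0.251
```

```bash
python3 -m handwheel '[[0,-0.002,0,0,0.2],[0,-0.004,0,0,0.2],[0,-0.004,0,0,0.2]]' 30; python3 snap.py x wrist:220,420,110,260 side:240,400,120,240
```

```text
t: 14.75
tool_pos: [548.7, 152.9, 110.8]
tool_rot: [2.007, 2.407, 0.019]
wrist_force: [27.3, 4.1, -27.5]
grip_width: 0.25
t 14.75 pos [548.7 152.9 110.8] yaw of tool x 100.3 z [ 0.014  0.005 -1.   ] F [ 27.3   4.1 -27.5] g 0.2502249582571517
```

View pics/x_wrist.png

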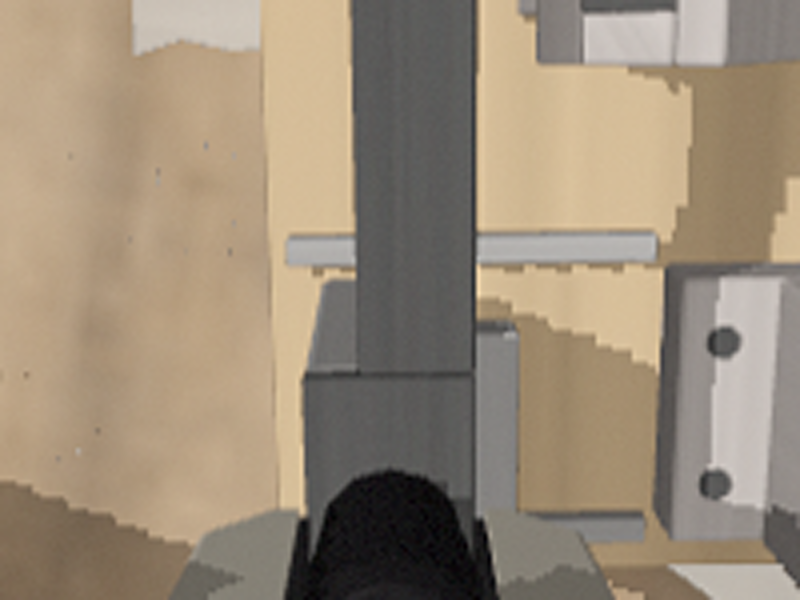

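View pics/x_side.png

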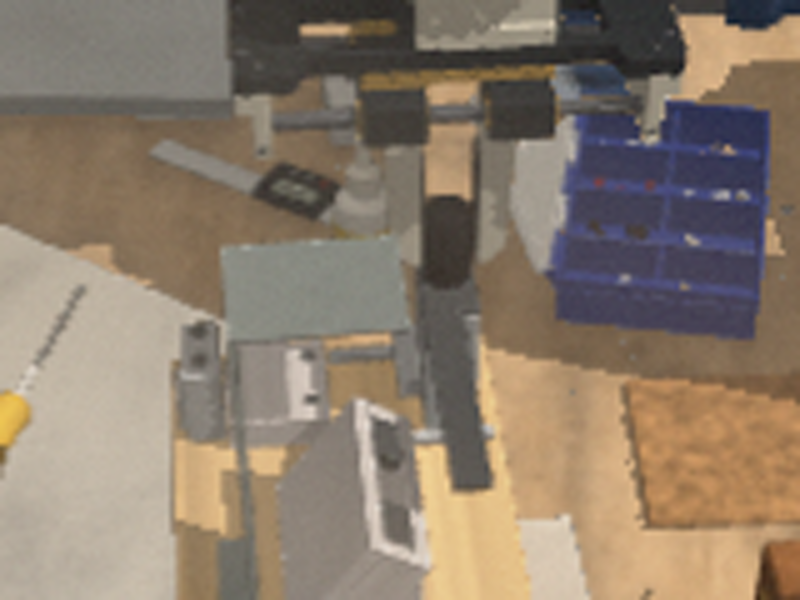

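```bash
python3 -m handwheel '[[0,0,0,0,0.2],[0,0,0,0,0.35],[0,0,0,0,0.5],[0,0,-0.01,0,0.55],[0,0,-0.04,0,0.55],[0,0,-0.08,0,0.6],[0,0,-0.08,0,0.6]]' 30; python3 snap.py y wrist
```

```text
t: 15.43
tool_pos: [551.8, 153.6, 201.3]
tool_rot: [2.002, 2.401, 0.035]
wrist_force: [1.0, -0.2, 2.6]
grip_width: 0.588
t 15.4333 pos [551.8 153.6 201.3] yaw of tool x 100.4 z [ 0.026  0.007 -1.   ] F [ 1.  -0.2  2.6] g 0.5875856303897373
```

View pics/y_wrist.png

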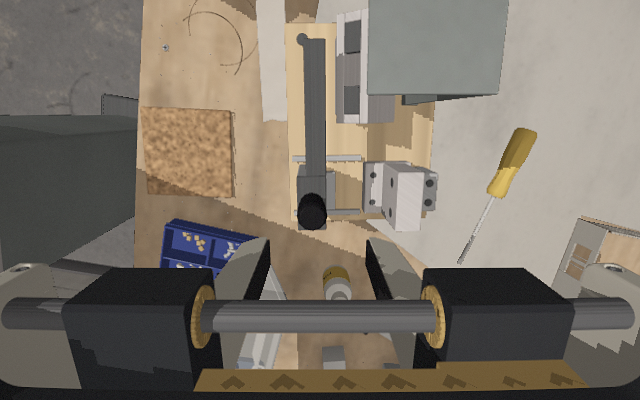

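Run:
```python
import cv2
a=cv2.imread('pics/y_wrist.png'); cv2.imwrite('pics/y_c.png',cv2.resize(a[130:250,280:450],None,fx=4.5,fy=4.5,interpolation=cv2.INTER_CUBIC))
from h import *; import pickle
w=pickle.load(open('pics/y_wrist.pkl','rb'))
for p in [(592.9,219.2,.1894)]:
  print((4.5*(proj(w,jig(p,[(-56,-57,137),(21,-29,96),(45,-29,96),(45,-85,96),(21,-85,96),(53,-77,62),(76,-77,62)]))-[280,130])).round(0).tolist())
  print(jig(p,[(33,-57,0)]))
```

```text
[[134.0, 394.0], [526.0, 185.0], [648.0, 183.0], [626.0, 453.0], [510.0, 455.0], [613.0, 367.0], [712.0, 365.0]]
[[636.04124386 169.43220843   0.        ]]
```

View pics/y_c.png

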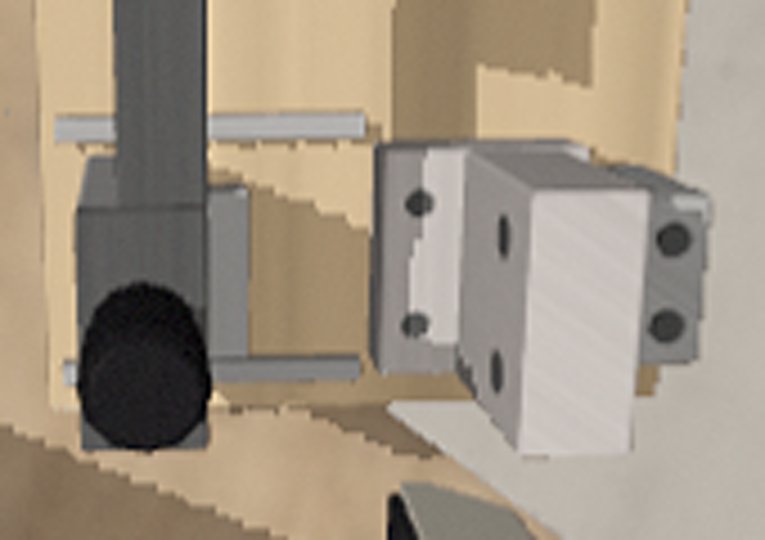

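```bash
cat > go.py <<'E'
import sys
from plant import *
from h import *
s=get_state(); M=Ro.from_rotvec(s['tool_rot']).as_matrix()
t=np.array(list(map(float,sys.argv[1:4])))
print('pos',s['tool_pos'].round(1),'shift mm',(M.T@(t-s['tool_pos'])).round(1),'yaw',np.degrees(np.arctan2(M[1,0],M[0,0])).round(2),'z',M[:,2].round(3))
E
python3 go.py 637.2 169.3 201; python3 go.py 637.2 169.3 69
```

```text
pos [551.1 153.5 198.3] shift mm [ 0.1 87.5 -0.5] yaw 100.36 z [ 0.024  0.007 -1.   ]
pos [551.1 153.5 198.3] shift mm [ -0.2  84.2 131.5] yaw 100.36 z [ 0.024  0.007 -1.   ]
```

```bash
python3 -m handwheel '[[0,0.03,0,-0.008,0.55],[0,0.06,0,-0.008,0.55],[0,0.085,0,-0.008,0.55],[0,0.0868,0.02,-0.008,0.55],[0,0.086,0.05,-0.008,0.55],[0,0.085,0.09,-0.008,0.55],[0,0.0846,0.11,-0.008,0.55],[0,0.0846,0.11,-0.008,0.55],[0,0.0846,0.11,-0.008,0.55]]' 30; python3 go.py 637.2 169.3 69; python3 snap.py z wrist side:240,400,120,240
```

```text
t: 16.23
tool_pos: [635.7, 169.4, 89.4]
tool_rot: [1.994, 2.411, 0.029]
wrist_force: [0.5, -0.4, 0.8]
grip_width: 0.551
pos [635.7 169.4  89.4] shift mm [-0.4  1.  20.5] yaw 100.82 z [ 0.021  0.006 -1.   ]
t 16.2333 pos [635.7 169.4  89.4] yaw of tool x 100.8 z [ 0.021  0.006 -1.   ] F [ 0.5 -0.4  0.8] g 0.5512025715332237
```

View pics/z_wrist.png

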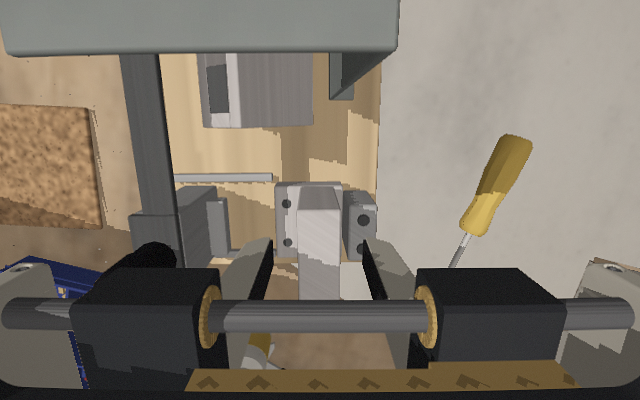

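View pics/z_side.png

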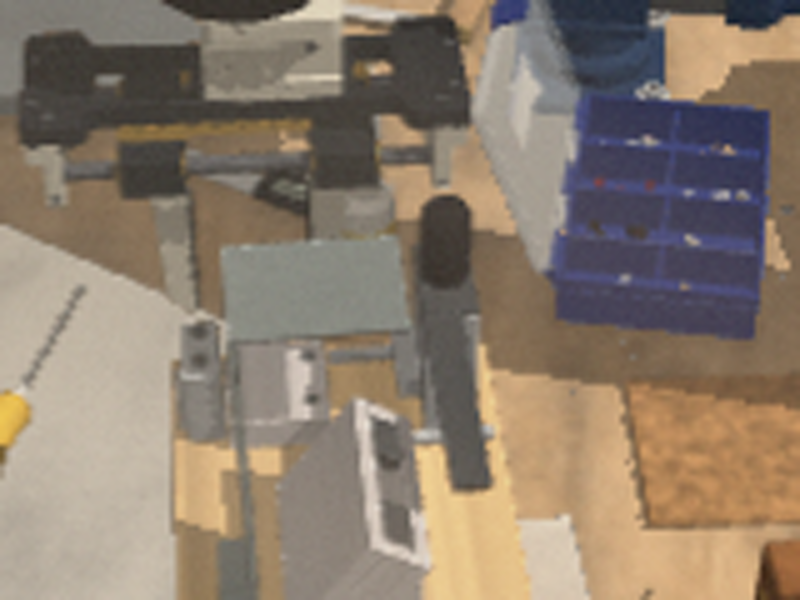

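```bash
python3 -m handwheel '[[0,0.0008,0.01,0,0.55],[0,0.0008,0.0195,0,0.55],[0,0.0008,0.0195,0,0.55],[0,0.0008,0.0195,0,0.4],[0,0.0008,0.0195,0,0.2],[0,0.0008,0.0195,0,0.2],[0,0.0008,0.0195,0,0.2],[0,0.0008,0.0195,0,0.2]]' 45; python3 snap.py A wrist
```

```text
t: 17.0
tool_pos: [639.3, 170.0, 73.9]
tool_rot: [1.992, 2.409, 0.035]
wrist_force: [-3.6, -2.5, 5.9]
grip_width: 0.262
t 17.0 pos [639.3 170.   73.9] yaw of tool x 100.8 z [ 0.027  0.007 -1.   ] F [-3.6 -2.5  5.9] g 0.26213381513097195
```

View pics/A_wrist.png

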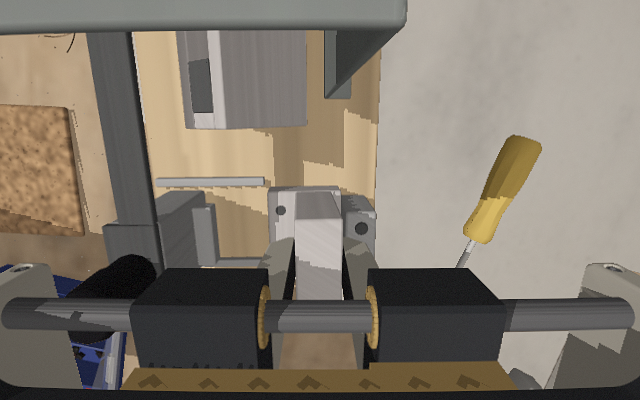

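```bash
python3 -m handwheel '[[0,0,0,0,0.2],[0,0,-0.004,0,0.2],[0,0,-0.01,0,0.2],[0,0,-0.018,0,0.2],[0,0,-0.026,0,0.2],[0,0,-0.03,0,0.2],[0,0,-0.03,0,0.2]]' 55; python3 snap.py B wrist side:240,400,120,240 scene:260,420,120,240
```

```text
t: 17.63
tool_pos: [639.3, 169.9, 105.9]
tool_rot: [1.991, 2.408, 0.038]
wrist_force: [-0.8, -0.9, -3.8]
grip_width: 0.255
t 17.6333 pos [639.3 169.9 105.9] yaw of tool x 100.8 z [ 0.029  0.008 -1.   ] F [-0.8 -0.9 -3.8] g 0.25491675858371604
```

View pics/B_wrist.png

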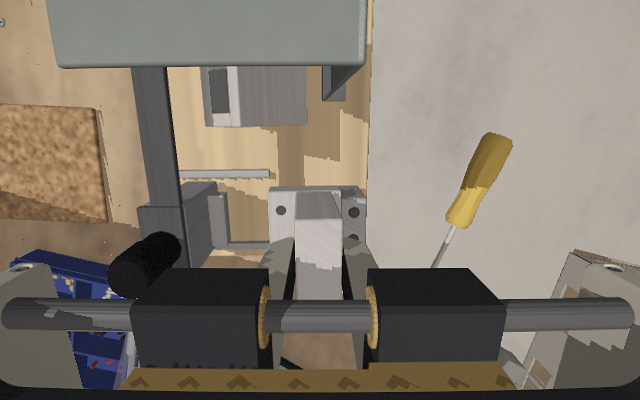

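View pics/B_scene.png

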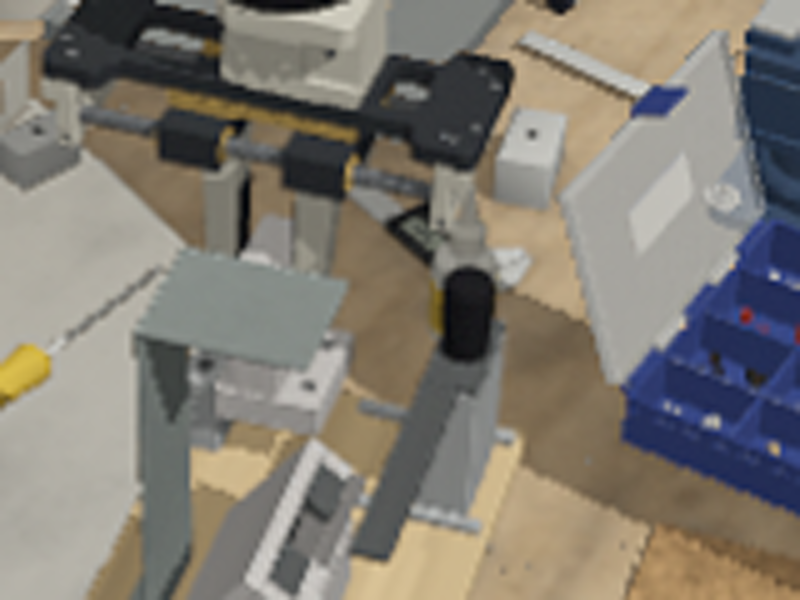

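```bash
python3 -m handwheel '[[0,0,-0.025,0,0.2],[0,0,-0.055,0,0.2],[0,0,-0.085,0,0.2],[0,0,-0.11,0,0.2],[0,0,-0.115,0,0.2],[0,0,-0.115,0,0.2]]' 55; python3 go.py 411 164 215;  python3 - <<'E'
import sys; sys.path.insert(0,'.')
from h import *; import pickle
w=pickle.load(open('pics/l_wrist.pkl','rb')); print(onz(w,[(442,118),(518,125),(508,199),(431,193)],5).round(1))
E
```

```text
t: 18.28
tool_pos: [637.0, 169.2, 221.2]
tool_rot: [1.99, 2.406, 0.042]
wrist_force: [-0.3, 0.2, -4.4]
grip_width: 0.257
pos [637.  169.2 221.2] shift mm [  37.3 -223.    -1. ] yaw 100.83 z [ 0.032  0.008 -0.999]
[[448.5 218.7   5. ]
 [459.9 120.1   5. ]
 [364.7  98.7   5. ]
 [352.3 204.6   5. ]]
```

```bash
python3 -m handwheel '[[0.003,-0.02,0,0,0.2],[0.008,-0.05,0,0,0.2],[0.013,-0.08,0,0,0.2],[0.018,-0.11,0,0,0.2],[0.023,-0.14,0,0,0.2],[0.028,-0.17,0,0,0.2],[0.032,-0.2,0,0,0.2],[0.036,-0.217,0,0,0.2],[0.036,-0.222,0,0,0.2],[0.036,-0.222,0,0,0.2]]' 55; python3 go.py 411.5 163 100; python3 snap.py D wrist side:240,440,120,270 scene:260,460,120,270
```

```text
t: 19.12
tool_pos: [410.7, 162.7, 211.9]
tool_rot: [1.99, 2.408, 0.038]
wrist_force: [0.1, 0.1, -3.7]
grip_width: 0.253
pos [410.7 162.7 211.9] shift mm [-1.000e-01 -2.500e+00  1.118e+02] yaw 100.86 z [ 0.029  0.008 -1.   ]
t 19.1167 pos [410.7 162.7 211.9] yaw of tool x 100.9 z [ 0.029  0.008 -1.   ] F [ 0.1  0.1 -3.7] g 0.2525732875892986
```

View pics/D_wrist.png

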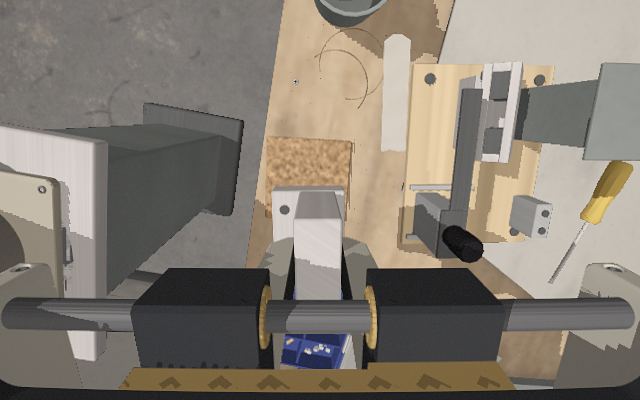

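View pics/D_side.png

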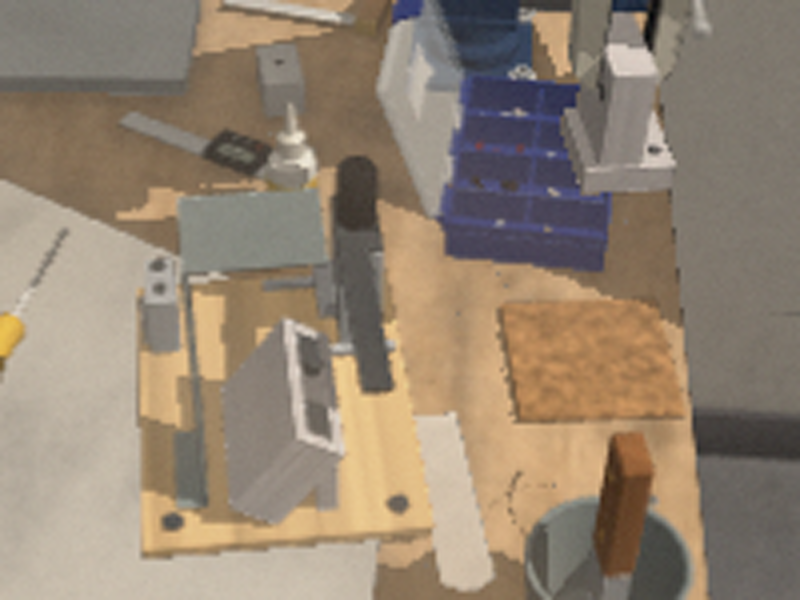

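View pics/D_scene.png

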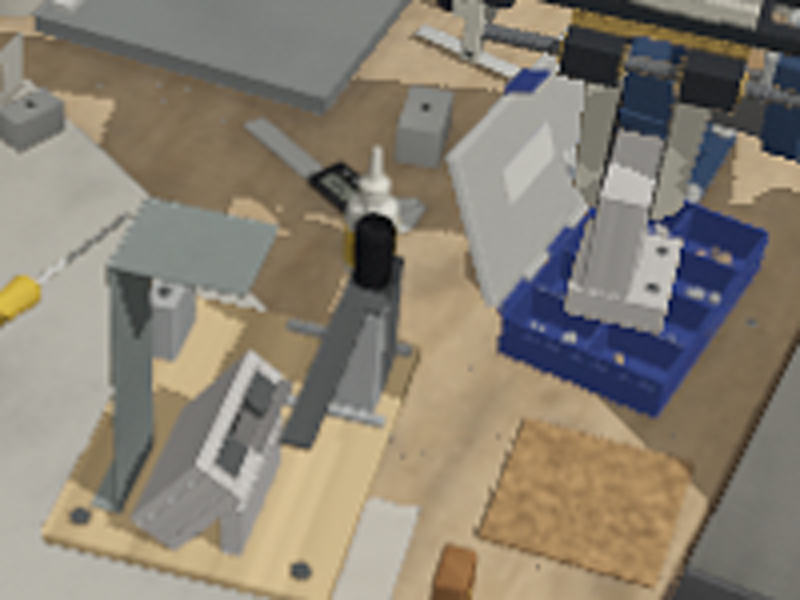

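```bash
python3 - <<'E'
from h import *
print(tri([('scene',(372.5,158.7)),('side',(334.5,143))]))
print(tri([('scene',(260+492/4,120+303/4)),('side',(240+432/4,120+215/4))]))
E
python3 -m handwheel '[[0,0,0.03,0,0.2],[0,-0.001,0.06,0,0.2],[0,-0.002,0.09,0,0.2],[0,-0.0025,0.11,0,0.2],[0,-0.0025,0.12,0,0.2],[0,-0.0025,0.12,0,0.2]]' 55; python3 go.py 411.5 163 60.9;python3 snap.py E wrist side:300,440,120,225
```

```text
(array([541.78265521,  65.56711307, 126.60396445]), array([-0.01635896,  0.13549091, -0.02124427, -0.14421462]))
(array([505.18050287,  67.18924728,  31.28232953]), array([-0.00457606,  0.02378132, -0.00249667, -0.02633792]))
t: 19.77
tool_pos: [412.6, 162.6, 90.2]
tool_rot: [1.993, 2.408, 0.034]
wrist_force: [-0.9, 0.0, -5.2]
grip_width: 0.252
pos [412.6 162.6  90.2] shift mm [ 0.6 -1.8 29.3] yaw 100.78 z [ 0.026  0.006 -1.   ]
t 19.7667 pos [412.6 162.6  90.2] yaw of tool x 100.8 z [ 0.026  0.006 -1.   ] F [-0.9  0.  -5.2] g 0.2519808993397614
```

View pics/E_wrist.png

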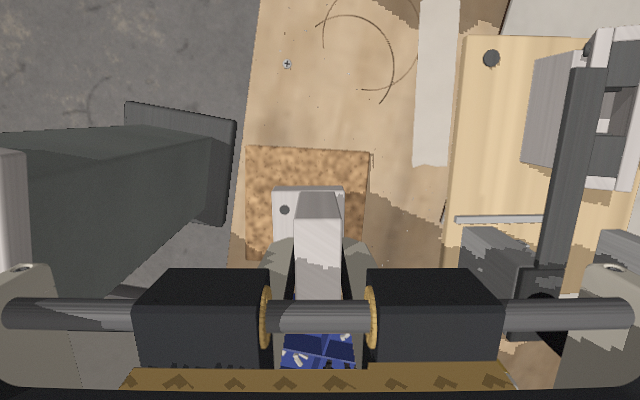

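View pics/E_side.png

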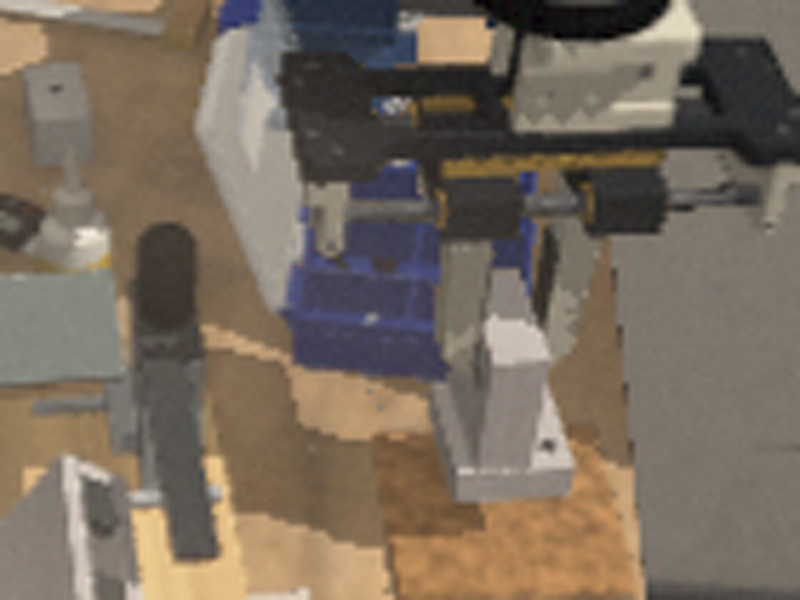

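```bash
python3 -m handwheel '[[0,-0.001,0.008,0,0.2],[0,-0.0015,0.016,0,0.2],[0,-0.0018,0.022,0,0.2],[0,-0.0018,0.025,0,0.2],[0,-0.0018,0.025,0,0.2],[0,-0.0018,0.025,0,0.2]]' 55; python3 go.py 411.5 163 60.9
```

```text
t: 20.37
tool_pos: [413.7, 163.1, 68.7]
tool_rot: [1.99, 2.406, 0.04]
wrist_force: [0.2, -0.8, -4.2]
grip_width: 0.253
pos [413.7 163.1  68.7] shift mm [ 0.3 -2.5  7.7] yaw 100.79 z [ 0.031  0.008 -0.999]
```

```bash
python3 -m handwheel '[[0,0,0.002,0,0.2],[0,0,0.004,0,0.2],[0,0,0.005,0,0.2],[0,0,0.005,0,0.2]]' 55; python3 snap.py F wrist side:300,440,120,225 scene:360,460,150,225
```

```text
t: 20.7
tool_pos: [413.8, 163.2, 63.4]
tool_rot: [1.991, 2.406, 0.04]
wrist_force: [-0.5, 0.1, -3.4]
grip_width: 0.255
t 20.7 pos [413.8 163.2  63.4] yaw of tool x 100.8 z [ 0.031  0.008 -0.999] F [-0.5  0.1 -3.4] g 0.2552787055480482
```

View pics/F_side.png

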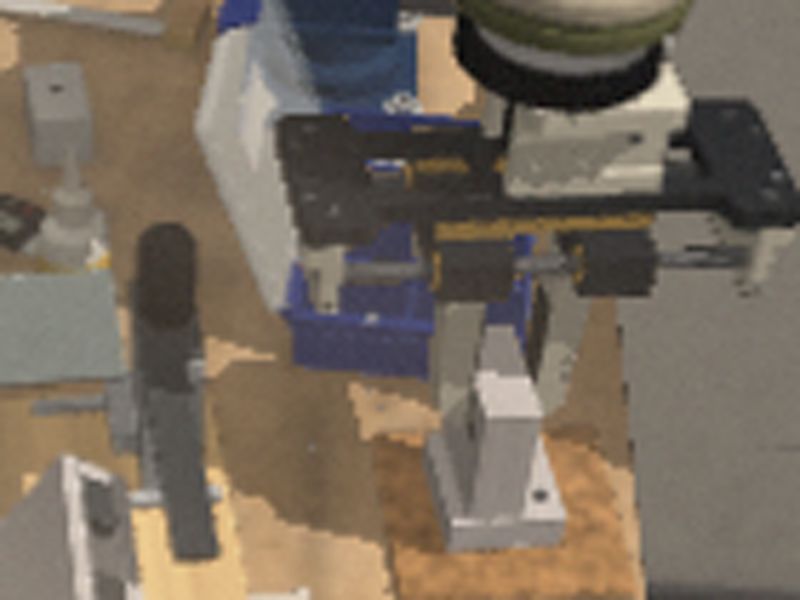

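View pics/F_scene.png

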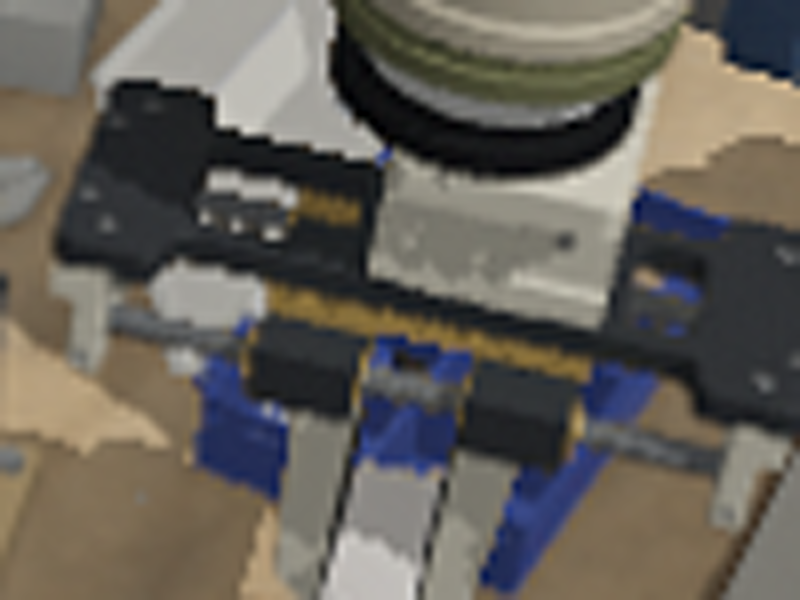

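Not in contact yet; creep down further.

```bash
python3 -m handwheel '[[0,0,0.001,0,0.2],[0,0,0.002,0,0.2],[0,0,0.003,0,0.2],[0,0,0.003,0,0.2]]' 55
```

```text
t: 21.18
tool_pos: [414.4, 163.3, 61.6]
tool_rot: [1.99, 2.405, 0.041]
wrist_force: [-2.8, -1.4, 4.5]
grip_width: 0.253
```

```bash
python3 -m handwheel '[[0,0,0.0005,0,0.2],[0,0,0.0005,0,0.2],[0,0,0.0005,0,0.2]]' 6; python3 -m handwheel '[[0,0,0,0,0.28],[0,0,0,0,0.31],[0,0,0,0,0.34],[0,0,0,0,0.4],[0,0,0,0,0.5]]' 6; python3 snap.py G wrist side:300,440,120,225
```

```text
t: 21.43
tool_pos: [414.9, 163.4, 61.5]
tool_rot: [1.99, 2.405, 0.042]
wrist_force: [-0.4, -1.0, 1.0]
grip_width: 0.262
t: 21.85
tool_pos: [414.9, 163.4, 61.5]
tool_rot: [1.99, 2.405, 0.042]
wrist_force: [0.2, 0.2, -0.1]
grip_width: 0.428
t 21.85 pos [414.9 163.4  61.5] yaw of tool x 100.8 z [ 0.032  0.008 -0.999] F [ 0.2  0.2 -0.1] g 0.42810853396601584
```

View pics/G_wrist.png

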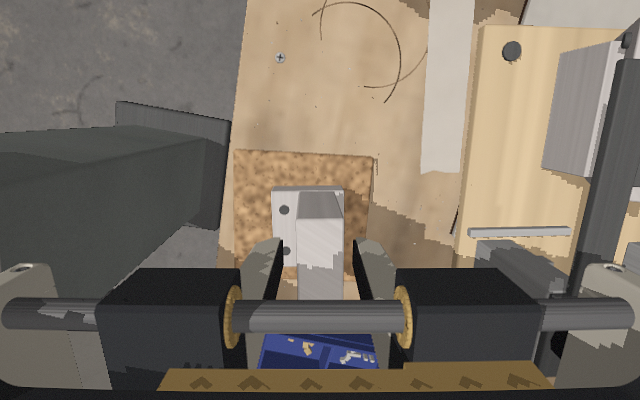

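View pics/G_side.png

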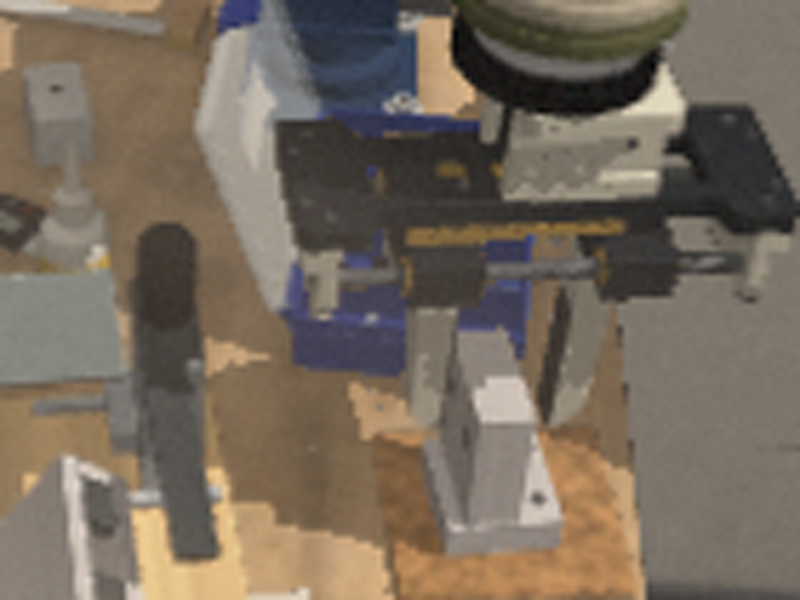

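Released and standing. Lift straight off and check everything.

```bash
python3 -m handwheel '[[0,0,0,0,0.55],[0,0,-0.01,0,0.6],[0,0,-0.04,0,0.6],[0,0,-0.08,0,0.6],[0,0,-0.12,0,0.6],[0,0,-0.16,0,0.6],[0,0,-0.19,0,0.6],[0,0,-0.19,0,0.6]]' 10; python3 snap.py H wrist side scene:240,480,150,330
```

```text
t: 22.62
tool_pos: [411.7, 162.7, 260.2]
tool_rot: [1.985, 2.399, 0.058]
wrist_force: [1.1, 0.2, 2.1]
grip_width: 0.6
t 22.6167 pos [411.7 162.7 260.2] yaw of tool x 100.8 z [ 0.044  0.011 -0.999] F [1.1 0.2 2.1] g 0.5996492002471723
```

View pics/H_side.png

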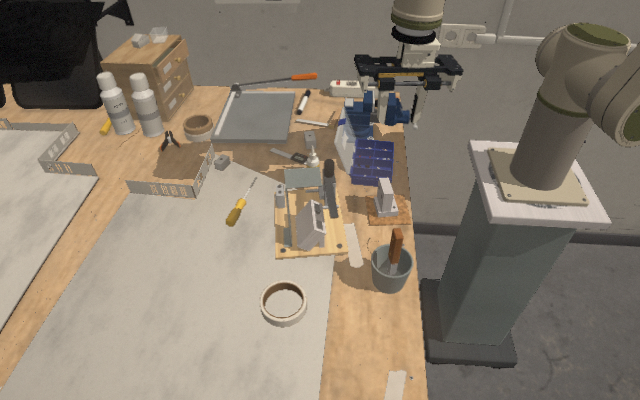

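View pics/H_scene.png

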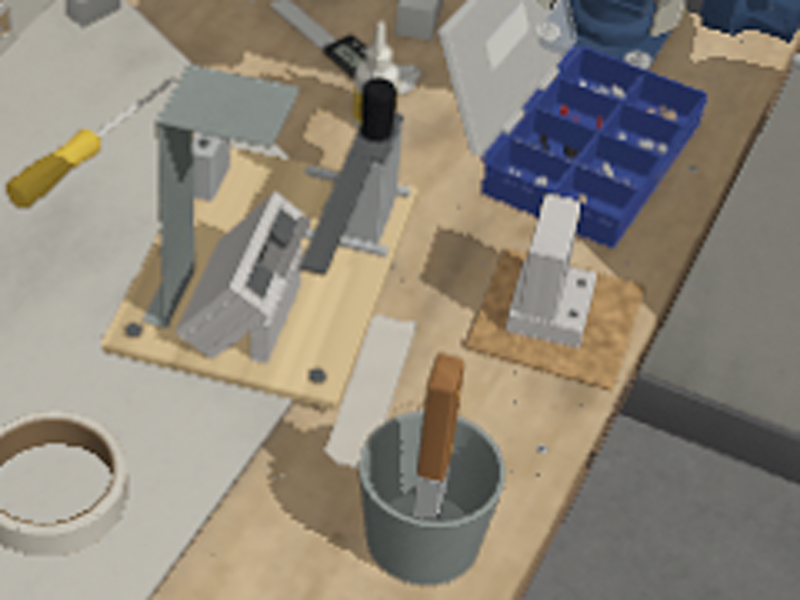

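View pics/H_wrist.png

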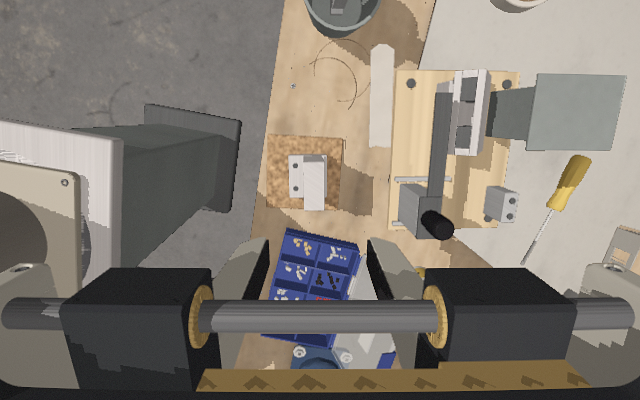

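```bash
python3 -c "
from plant import *
print(sign_off()); print(get_state()['t'])"
```

```text
the job is handed in; nothing more can be done
None
the job is handed in; nothing more can be done
```

The job is done and handed in at about 22.6 s of the 64 s allowed.

**Key:** I leaned it about 13° to the left and then to the right, at 8–9 N, somewhat more than your 5 N figure. It then drew out along its lean with only a few newtons of force. I turned it upright in the grip with its foot against the inside of the pot, and stood it foot down on the pot floor.

**Jaw and bracket:** I pulled the jaw 45 mm by its knob, up to its hard stop, at about 27 N. I gripped the bracket across its 24 mm thickness rather than the suggested 56 mm, because the gripper body would have hit the chip guard. I set it on the cork pad in contact before releasing it.

**Last checks:** the final pictures show:
- The key is standing upright in the pot.
- The jaw is open.
- The bracket is upright on the pad, near its middle.
- The tape, glue bottle and screwdriver look unmoved; I judged this by eye and did not measure it.
- The gripper is clear of everything.

**Disagreements:**
- The wrist camera placed the jig about 2 mm from where the fixed cameras did, so I used a corrected position.
- The key's upright angle before lowering came out at about 0.5° from the wrist camera and 3–8° from the side view. It stood freely once released.
- The tool had drifted by up to about 2.5° of tilt by the end, with no visible effect on how the bracket stands.

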